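# Tag the counter bottle display, then wedge up its sagging tray

### The arm

A 7-joint arm with a two-finger parallel gripper is mounted at the origin on the work surface. World frame = base frame: x ahead of the robot, y to its left, z up, the work surface at z = 0. Lengths are in m, angles in rad, forces in N, time in s.
With the tool pointing down it reaches from about 0.425 to 0.875 m from the base axis. Payload 8.4 kg.
Tool frame: the origin (TCP) lies between the finger pads; the fingertips stand 25 mm ahead of it and the grasp point (between the pads) lies 6 mm ahead of it; y points along the fingers, x is the direction in which the jaws open and shut, and the axes are right-handed (so a half turn about y gives the same grasp; the last joint's range is limited). The gripper opens to 85 mm and grips with 20 to 120 N. Pads are 22 mm wide; open, the fingers measure 114 mm over their backs; the gripper's body (76 mm by 85 mm) begins 54 mm behind the grasp point. The pads swing forward as they close: fully open they stand 13 mm farther back than shut.
Start: joints at [-1.349, 0.333, 0.04, 1.465, -0.013, 1.343, -0.059], TCP at [0.205, 0.617, 0.256] pointing down, gripper open.
Joint ranges: [-2.58, 2.58], [-0.38, 2.09], [-1.3, 1.39], [0.25, 2.4], [-1.5, 4.64], [0.08, 2.09], [-2.65, 2.65]. Speed limits (rad/s): [2.22, 2.22, 2.79, 2.79, 3.14, 3.14, 3.14].

### API

Orientations are given as a rotation vector (axis times angle).
In Python, from rig import state, vision, job gives the robot as it stands.
- The arm moves only by the tool servo_tool, never from a script. Its argument "commands" is one flat list of numbers, 6 for each row, row after row: the shift along the tool's x, y, z in mm, then the turn, a rotation vector about the tool's x, y, z in rad. A call has 1 to 5 rows; each row is the pose to reach, as a shift and turn from the pose measured when the call began, along the tool's axes at that moment; what a row does not reach only later rows make up. A row lasts 1/12 s, in which the tool goes at most 41.7 mm and 7.16 degrees, less where a joint would pass 70% of its speed; a pose out of reach is approached as far as the arm can. A call with a gripper value outside its range is refused whole. "gripper" is the gripper's target within -1 to 1 (shut at 1, half-way at 0, fully open at -1), set as the call begins (left out, the last holds). The fingers move at their own pace and stop on an object; "force" is the grip in N (left out, the last holds). Time passes only in rows, so rows that repeat a pose let the fingers close. It gives the time, the measured TCP pose, the force and the opening at its end, in the units of the state.
- state(): the state, without advancing time (a new reading comes with each control period).
- vision.read_camera(name): name is "scene" or "top"; returns the picture (400x640x3 uint8, red, green, blue); there is no depth.
- vision.calibration(name): a dict with "camera_matrix" (3x3 intrinsics, pixels), "k1" (the pictures are not rectified: a ray, as slopes to the right and down, at radius r is drawn at 1 + k1 r^2 times it, then the intrinsics apply), "R" (3x3) and "t" (3): a world point X has camera coordinates R X + t. Camera axes: x right, y down, z forward; pixel columns grow to the right and rows downward; lengths in m; the calibration is good to about 2 mm. A picture is of the moment at which its call begins. calibration takes no time and is no camera call.
- job.close_job(): hands the job in, once; it reports no verdict.
The state is a dict: "time_s": time; "joint_positions": joint angles; "qvel": joint speeds; "tau": joint torques, N m; "position": TCP position; "orientation": TCP orientation; "wrist_force": force on the tool from outside, world axes, zero at the start; "torque": the same for the moment, N m; "width": opening from 0.0 (shut) to 1.0 (fully open).
Only numpy, scipy, OpenCV 4.12 (cv2) and the standard library are available. Lean on these libraries where they do the work, as an engineer would, in place of code of your own. Each camera call takes 0.05 s, during which the arm holds its last target.

### The job

Finish the little bottle display on the shop counter: hook the yellow price-tag saddle over the blue end of its steel rail, slide it along the rail to the red mark and let go of it there, centred on the mark. Then push the orange wedge, thin end first and flat on the counter, under the front bar of the bottle tray until the bar just lifts off its rubber pads, about 5 mm and less than 9 mm, without the hand touching the tray. Finish while still gripping the wedge, holding the tray up for the person who tightens the hinge, and leave the other things on the counter where they are.

Things in the scene. Friction and masses are not known exactly. Their poses are not given: they have to be found in the camera images.
- display: Fixed steel counter display, 350 mm wide (y), 180 deep (x); origin on the counter at its centre, front to -x (robot). Flat side runners (6 high, 30 wide) at y = +-160 mm, each with a 12 mm post at x = 0 carrying the rail and a front rubber pad (top 8 mm up) carrying the tray's bar. Under the tray, |y| below 130 mm, the counter is bare back to x = +76 mm.
- rail_mid (a point): Middle of the rail on its top line, 196 mm above the counter and the display's origin; axes as display. Round 12 mm steel bar along y, 320 mm between its posts. The blue loading section runs from y = -130 to -50 mm here (right-hand end seen from the robot); the rest is bare steel with the red mark.
- mark_top (a point): Centre of the red band, 14 mm wide, painted round the rail, on the rail's top line; axes as display. The place differs: y from 0 to +100 mm of the rail's middle.
- tray_edge (a point): Lowest point, mid width, of the tray's round 8 mm aluminium front bar, which runs along the display's y, 286 mm long, 80 mm ahead (-x) of the display's origin; 8 mm above the counter at rest, it rises as the tray tips. Axes as the tray's (at rest, the display's). The plywood tray carries fixed miniature bottles, tops 115 mm above the counter, first row 55 mm behind the bar.
- tray (a joint): Tilt of the tray about its rear edge, rad: 0 resting on the pads, grows as the front bar lifts. The bar is 160 mm from the hinge, so 0.01 rad lifts it 1.6 mm. It is free to turn and falls back by its own weight; the bar bears down with about 3 to 6 N.
- tag_grip (a point): Yellow price-tag saddle (loose, 80 g, 88 mm tall, alike from both sides): centre of its upright grip tab, 12 mm thick (x), 26 wide (y), 40 tall. This point is 70 mm above the saddle's feet and 22 mm above the top of the 24 x 56 mm bridge the tab stands on. Axes: z up, y along the saddle (along the rail when hooked).
- tag_seat (a point): Underside of the saddle's bridge, its centre, 28 mm below tag_grip: this rests on the top of the rail when hooked. Below it two legs, 56 mm wide (y), spread from a 16 mm wide gap at the top to 44 mm at the feet, 42 mm lower (about 49 mm over the outsides). It stands on the counter on both legs.
- wedge_grip (a point): Grip block of the loose orange wedge (120 g): the block is 30 mm long (x), 36 mm wide (y) and 40 mm high, and this point is at its middle, 24 mm above the wedge's flat underside. Axes: x points to the thin end, z up. Ahead of the block the ramp, 36 mm wide, falls evenly from 23 mm to 3 mm over 80 mm.
- wedge_tip (a point): Lower edge of the wedge's thin end (3 mm thick), at mid width, 95 mm ahead (+x) of the middle of the grip block, at the height of the underside. With the tip 20 mm behind the front bar the ramp just meets it; every further 4 mm lifts the bar about 1 mm.
- stapler: Bystander, loose: red and black stapler, 134 x 34 x 46 mm; origin at the centre of its underside.
- tape_roll: Bystander, loose: clear ring of packing tape lying flat, 90 mm across, 48 mm high; origin at the centre of its underside.
- rum: Bystander, loose: amber bottle, 68 mm across, 170 mm tall; origin at the centre of its underside.
- candy_jar: Bystander, loose: red jar with white lid, 90 mm across, 120 mm tall; origin at the centre of its underside.
- mug: Bystander, loose: blue espresso cup, 70 mm across, 60 mm tall, handle at its +y side; origin at the centre of its underside.
- mint_tin: Bystander, loose: flat green tin, 55 x 85 x 20 mm; origin at the centre of its underside.
Mind the look-alikes: they are no part of the job. What is shaped like the part that bears wedge_grip but turquoise is not meant.

How it is judged:
By the outcome, as a careful person would: the job done as asked, in the order asked, and still so for the second after the job is handed in, while the arm keeps its last pose, push and grip.
It also fails if it takes over 61 s, if anything falls off the work surface, if the arm or the gripper's body presses on something with over 40 N, if the wrist force passes 120 N, or if a joint passes its speed limit or range.

## Working session

There is one attempt and no reset: what is moved stays moved. The work goes in short steps, Python scripts to look and compute and a tool call to move; the robot and the scene stay as the last step left them, time stands still between calls to the robot, and variables do not carry over. Pictures are saved under pics/ and viewed, and the job is handed in when it is done.

Besides the shell and the picture viewer there is one more tool, called as name(argument=value, ...), one argument or row to a line, values as JSON. servo_tool: Moves the arm, as the interface text tells. Its arguments: {"type":"object","properties":{"commands":{"type":"array","items":{"type":"number"}},"gripper":{"type":"number"},"force":{"type":"number"}},"required":["commands"]}

```bash
mkdir -p pics; ls
cat > h.py <<'E'
import numpy as np, cv2
from rig import state, vision, job
from scipy.spatial.transform import Rotation as Ro
def snap(cam,name):
    im=vision.read_camera(cam); cv2.imwrite(f'pics/{name}.png',im[:,:,::-1]); return im
def ray(cam,uv):
    c=vision.calibration(cam); K=np.array(c['camera_matrix']); d=np.linalg.inv(K)@[uv[0],uv[1],1]
    x=d[:2].copy(); k=c['k1']
    for _ in range(30): x=d[:2]/(1+k*(x@x))
    R=np.array(c['R']); t=np.array(c['t'])
    return -R.T@t, R.T@np.array([x[0],x[1],1])
def onz(cam,uv,z):
    o,d=ray(cam,uv); return o+d*(z-o[2])/d[2]
def proj(cam,X):
    c=vision.calibration(cam);K=np.array(c['camera_matrix']);p=np.array(c['R'])@X+np.array(c['t'])
    x=p[:2]/p[2]; x=x*(1+c['k1']*(x@x)); return (K@[x[0],x[1],1])[:2]
def tri(uvs,uvt):
    o1,d1=ray('scene',uvs);o2,d2=ray('top',uvt)
    A=np.stack([d1,-d2],1); s=np.linalg.lstsq(A,o2-o1,rcond=None)[0]
    a=o1+s[0]*d1;b=o2+s[1]*d2; return (a+b)/2,np.linalg.norm(a-b)
E
python3 - <<'E'
from h import *
np.set_printoptions(precision=4,suppress=True)
for c in('scene','top'):
    snap(c,c+'0'); k=vision.calibration(c); print(k, -np.array(k['R']).T@k['t'])
print(state())
E
```

```text
pics
{'camera_matrix': array([[412.6702,   0.    , 314.5912],
       [  0.    , 412.6702, 200.3098],
       [  0.    ,   0.    ,   1.    ]]), 'k1': -0.004965780920563135, 'R': array([[-0.5465,  0.8374,  0.004 ],
       [ 0.7052,  0.4628, -0.5371],
       [-0.4516, -0.2907, -0.8435]]), 't': array([ 0.3391, -0.335 ,  1.4347])} [1.0696 0.2882 1.0289]
{'camera_matrix': array([[436.4713,   0.    , 315.154 ],
       [  0.    , 436.4713, 197.6171],
       [  0.    ,   0.    ,   1.    ]]), 'k1': -0.014776575252186307, 'R': array([[ 0.0018, -1.    ,  0.0001],
       [-0.9968, -0.0018, -0.0805],
       [ 0.0805,  0.0001, -0.9968]]), 't': array([-0.0079,  0.5633,  1.372 ])} [ 0.4511 -0.007   1.4129]
{'time_s': 0.1, 'joint_positions': array([-1.3492,  0.3338,  0.0399,  1.4662, -0.0134,  1.3433, -0.0585]), 'qvel': array([ 0.0007, -0.0006,  0.0009, -0.0023, -0.0007,  0.0033, -0.0012]), 'tau': array([  0.0049, -66.0014,   1.3706, -40.6473,   0.017 ,   0.0089,
         0.    ]), 'position': array([0.2049, 0.6165, 0.2555]), 'orientation': array([-1.345 , -0.9689,  0.9708]), 'wrist_force': array([ 0.0736,  0.6813, -0.2703]), 'torque': array([-0.0112,  0.0022,  0.0297]), 'width': 1.004047907858146}
```

View pics/scene0.png

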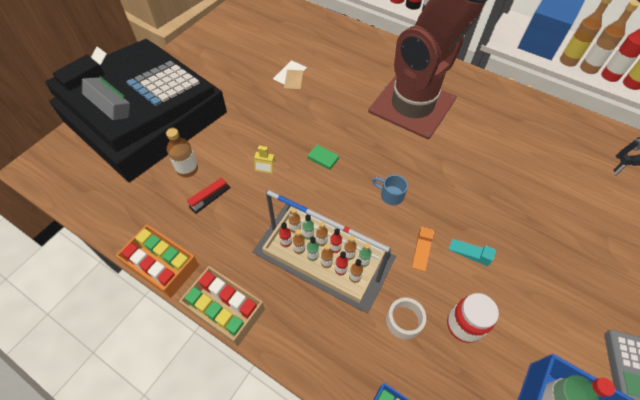

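View pics/top0.png

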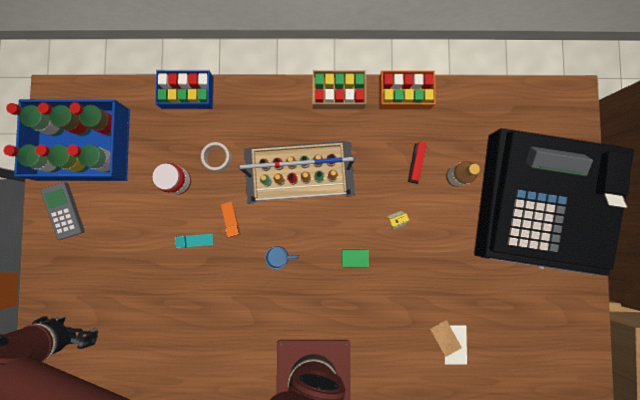

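Run:
```python
from h import *
print(Ro.from_rotvec(state()['orientation']).as_matrix().round(3))
for c in('scene','top'):
    im=cv2.imread(f'pics/{c}0.png'); print(im.shape)
```

```text
[[ 0.315 -0.    -0.949]
 [ 0.949 -0.001  0.315]
 [-0.001 -1.    -0.   ]]
(400, 640, 3)
(400, 640, 3)
```

Run:
```python
from h import *
a=cv2.imread('pics/top0.png'); b=cv2.imread('pics/scene0.png')
cv2.imwrite('pics/t_disp.png',cv2.resize(a[130:270,150:360],None,fx=3.8,fy=3.8,interpolation=cv2.INTER_CUBIC))
cv2.imwrite('pics/t_tag.png',cv2.resize(a[195:245,370:430],None,fx=10,fy=10,interpolation=cv2.INTER_CUBIC))
cv2.imwrite('pics/s_disp.png',cv2.resize(b[180:310,240:440],None,fx=4,fy=4,interpolation=cv2.INTER_CUBIC))
cv2.imwrite('pics/s_tag.png',cv2.resize(b[140:180,240:290],None,fx=12,fy=12,interpolation=cv2.INTER_CUBIC))
```

```text
(no output)
```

View pics/t_disp.png

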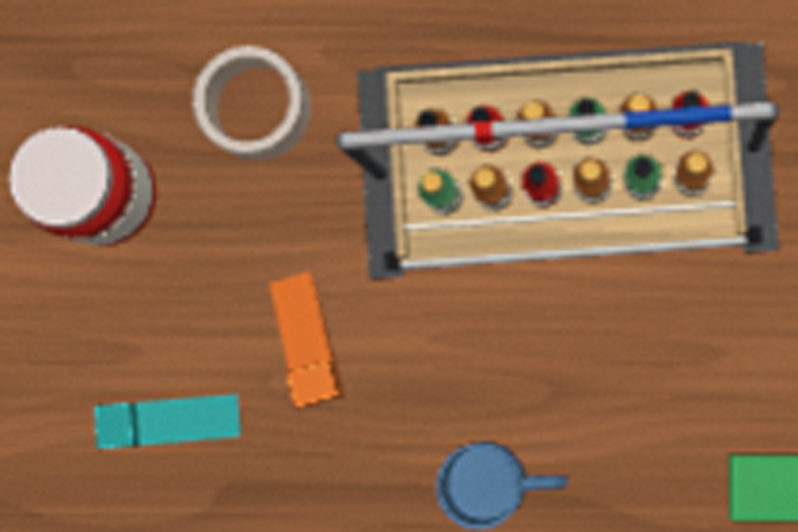

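View pics/t_tag.png

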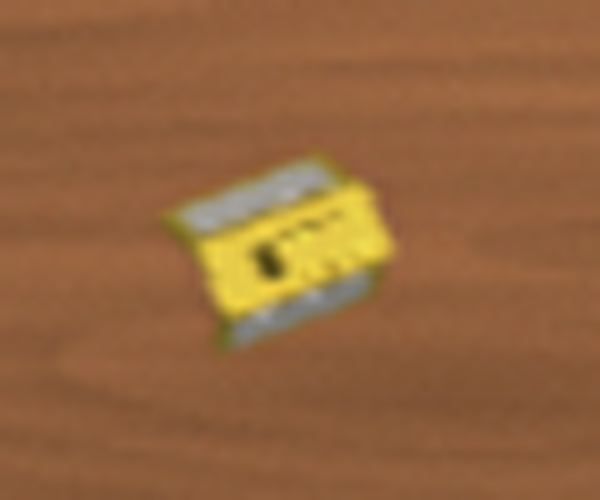

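View pics/s_disp.png

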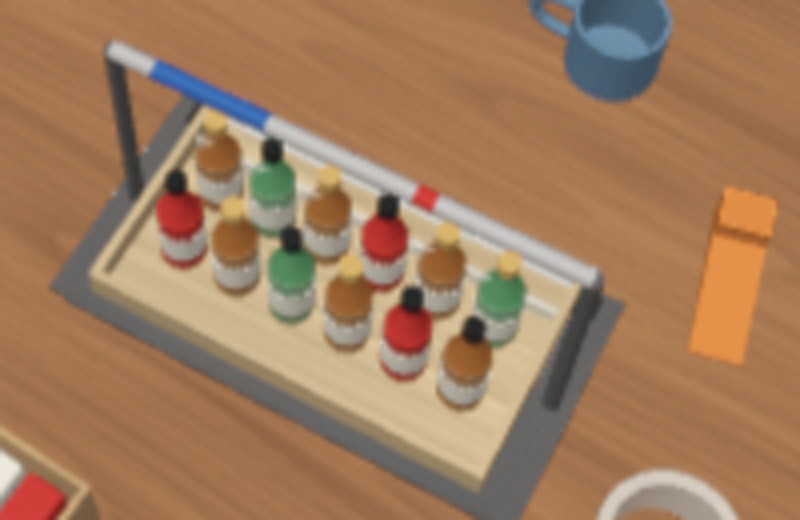

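View pics/s_tag.png

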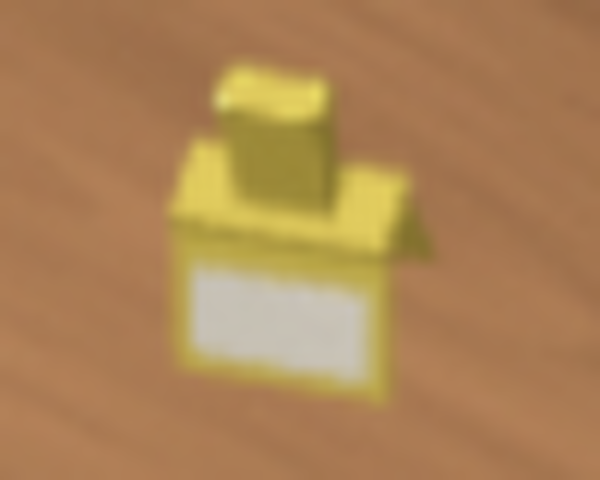

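```bash
cat > fit.py <<'E'
from h import *
from scipy.optimize import least_squares
f=lambda u,o,s:[(u[0]+.5)/s-.5+o[0],(u[1]+.5)/s-.5+o[1]]
T=lambda *u:('top',f(u,(150,130),3.8)); S=lambda *u:('scene',f(u,(240,180),4))
t=lambda *u:('top',f(u,(370,195),10)); s=lambda *u:('scene',f(u,(240,140),12))
def fit(obs,p0,name):
    def P(p,L): c,si=np.cos(p[2]),np.sin(p[2]); return np.array([p[0]+c*L[0]-si*L[1],p[1]+si*L[0]+c*L[1],L[2]])
    r=lambda p:np.concatenate([proj(o[0],P(p,L))-o[1] for L,o in obs])
    q=least_squares(r,p0,loss='soft_l1'); print(name,q.x.round(4)); print(np.c_[r(q.x).reshape(-1,2).round(1)].tolist()); return q.x
d=fit([((.09,.175,.006),T(358,70)),((-.09,.175,.006),T(372,277)),((.09,-.175,.006),T(764,43)),((-.09,-.175,.006),T(778,248)),
((-.09,.175,.006),S(622,303)),((.09,-.175,.006),S(55,288)),
((0,-.05,.196),T(625,121)),((0,-.13,.196),T(732,113)),((0,-.13,.196),S(153,69)),((0,-.05,.196),S(270,121)),
((-.08,.143,.012),T(400,265)),((-.08,-.143,.012),T(750,241))],[.6,0,.05],'disp')
c,si=np.cos(d[2]),np.sin(d[2]); R=np.array([[c,-si],[si,c]])
for cam,uv in(T(484,130),S(425,197)):
    X=onz(cam,uv,.194); print('mark',X.round(4),(R.T@(X[:2]-d[:2])).round(4))
h=.028;w=.012
g=[((w,h,.048),t(200,237)),((w,-h,.048),t(372,182)),((-w,-h,.048),t(393,250)),((-w,h,.048),t(220,318)),
((.006,-.013,.09),s(215,100)),((-.006,-.013,.09),s(240,65)),((-.006,.013,.09),s(328,80)),((.006,.013,.09),s(322,118)),
((w,-h,.048),s(172,213)),((w,h,.048),s(388,250)),((-w,h,.048),s(408,172)),((-w,-h,.048),s(200,143)),((.0245,-h,0),s(185,365)),((.0245,h,0),s(388,400))]
fit(g,[.45,-.2,.3],'tag')
w=[((.015,.018,.044),T(288,374)),((.015,-.018,.044),T(330,362)),((-.015,-.018,.044),T(340,395)),((-.015,.018,.044),T(297,407)),((.095,.018,.003),T(270,283)),((.095,-.018,.003),T(308,272)),
((.095,-.018,.003),S(690,352)),((.095,.018,.003),S(741,363)),((.015,-.018,.044),S(716,225)),((.015,.018,.044),S(771,237)),((-.015,-.018,.044),S(728,187)),((-.015,.018,.044),S(777,198))]
fit(w,[.45,.2,.3],'wedge')
E
python3 fit.py
```

```text
disp [0.6498 0.0475 0.0721]
[[-0.7, -0.1], [-1.2, 0.3], [-0.6, -0.4], [-0.1, 0.3], [0.7, -0.7], [-2.2, -1.3], [-0.5, -0.7], [-0.3, -0.6], [-0.3, -2.1], [-0.7, -1.3], [0.9, -0.5], [-2.7, -0.4]]
mark [0.6448 0.1009 0.194 ] [-0.0011  0.0536]
mark [0.6482 0.1031 0.194 ] [0.0024 0.0556]
tag [ 0.4944 -0.2663  0.3673]
[[-1.2, 0.5], [-1.8, -0.4], [-1.0, -0.1], [-0.4, -0.5], [-0.0, -0.5], [-0.9, -0.6], [0.2, -0.4], [-0.4, -0.5], [-0.2, -0.2], [-0.3, -0.2], [0.2, 0.2], [-0.3, -0.4], [-0.6, -0.1], [-0.0, 0.1]]
wedge [0.459  0.2554 0.308 ]
[[-1.0, -0.8], [-1.1, -1.1], [-0.9, -0.6], [-0.6, -0.3], [-0.7, -0.2], [-0.1, -0.7], [-0.6, -0.7], [0.1, -0.0], [0.3, -1.6], [-0.0, -1.4], [-1.2, -1.5], [-0.2, -1.2]]
```

```bash
cat > g.py <<'E'
import sys
from h import *
# usage: g.py x y z yaw(x_tool)  -> shift in tool mm, turn
s=state(); p=s['position']; R=Ro.from_rotvec(s['orientation']).as_matrix()
x,y,z,a=map(float,sys.argv[1:5])
Rt=np.array([[np.cos(a),0,-np.sin(a)],[np.sin(a),0,np.cos(a)],[0,-1,0]])
d=R.T@(np.array([x,y,z])-p)*1000; rv=Ro.from_matrix(R.T@Rt).as_rotvec()
print('t',round(s['time_s'],2),'pos',p.round(4),'yaw',round(np.arctan2(R[1,0],R[0,0]),4),'F',np.round(s['wrist_force'],1),'w',round(s['width'],3))
print('shift mm',d.round(1),'turn',rv.round(4),'rows>=',np.linalg.norm(d)/41.7,np.linalg.norm(rv)/.125)
E
python3 g.py .48 .36 .256 .9; python3 g.py .4944 -.2663 .2 .367
```

```text
t 0.1 pos [0.2049 0.6165 0.2555] yaw 1.25 F [ 0.1  0.7 -0.3] w 1.004
shift mm [-1.566e+02 -2.000e-01 -3.420e+02] turn [ 0.0004  0.35   -0.0014] rows>= 9.020058767182386 2.7999661023462803
t 0.1 pos [0.2049 0.6165 0.2555] yaw 1.25 F [ 0.1  0.7 -0.3] w 1.004
shift mm [-746.4   56.7 -553.1] turn [ 7.00e-04  8.83e-01 -1.30e-03] rows>= 22.31889217527079 7.063950789705992
```

servo_tool(
  commands=[-16,0,-34,0,0.05,0,-32,0,-68,0,0.1,0,-48,0,-103,0,0.15,0,-64,0,-137,0,0.2,0,-80,0,-171,0,0.25,0],
  gripper=-1,
  force=40,
)

```text
time_s: 0.52
position: [0.3429, 0.485, 0.2553]
orientation: [-1.429, -0.776, 0.779]
wrist_force: [1.6, -0.4, 0.8]
width: 1.002
```

```bash
python3 g.py .48 .36 .256 .9
```

```text
t 0.52 pos [0.3429 0.485  0.2553] yaw 0.9976 F [ 1.6 -0.4  0.8] w 1.002
shift mm [ -30.7   -0.5 -183. ] turn [ 0.0005  0.0976 -0.0019] rows>= 4.449182480544211 0.7807208706054665
```

servo_tool(
  commands=[-7,0,-37,0,0.04,0,-13,0,-74,0,0.08,0,-19,0,-111,0,0.12,0,-27,0,-148,0,0.16,0,-36,0,-184,0,0.2,0],
)

```text
time_s: 0.93
position: [0.479, 0.3533, 0.2552]
orientation: [-1.482, -0.621, 0.623]
wrist_force: [0.6, 0.5, 0.6]
width: 0.998
```

```bash
python3 g.py .4944 -.2663 .16 .367
```

```text
t 0.93 pos [0.479  0.3533 0.2552] yaw 0.7956 F [0.6 0.5 0.6] w 0.998
shift mm [-431.6   96.5 -444.6] turn [ 0.0013  0.4286 -0.002 ] rows>= 15.03856395451249 3.4285966747945382
```

servo_tool(
  commands=[-28,0,-29,0,0.03,0,-56,0,-58,0,0.06,0,-84,0,-87,0,0.09,0,-112,0,-116,0,0.12,0,-140,0,-145,0,0.15,0],
)

```text
time_s: 1.35
position: [0.4842, 0.1498, 0.2553]
orientation: [-1.513, -0.503, 0.506]
wrist_force: [0.9, 0.3, -0.2]
width: 0.995
```

```bash
python3 g.py .4944 -.2663 .16 .367
```

```text
t 1.35 pos [0.4842 0.1498 0.2553] yaw 0.6441 F [ 0.9  0.3 -0.2] w 0.995
shift mm [-241.4   96.2 -338.8] turn [ 0.0012  0.2771 -0.0023] rows>= 10.240645504586961 2.2165807193093223
```

servo_tool(
  commands=[-22,6,-31,0,0.03,0,-45,12,-62,0,0.06,0,-67,18,-94,0,0.09,0,-89,24,-125,0,0.12,0,-111,30,-156,0,0.15,0],
)

```text
time_s: 1.77
position: [0.4884, -0.0435, 0.2254]
orientation: [-1.537, -0.385, 0.388]
wrist_force: [1.1, 0.9, 0.4]
width: 1.001
```

```bash
python3 g.py .4944 -.2663 .16 .367
```

```text
t 1.77 pos [ 0.4884 -0.0435  0.2254] yaw 0.4925 F [1.1 0.9 0.4] w 1.001
shift mm [-100.    65.8 -199.1] turn [ 0.001   0.1255 -0.0019] rows>= 5.569887680342828 1.0044516712340115
```

servo_tool(
  commands=[-18,12,-36,0,0.03,0,-36,24,-72,0,0.06,0,-54,36,-108,0,0.09,0,-72,48,-144,0,0.12,0,-90,58,-180,0,0.125,0],
)

```text
time_s: 2.18
position: [0.4936, -0.2434, 0.1678]
orientation: [-1.553, -0.286, 0.289]
wrist_force: [1.2, 0.4, 0.3]
width: 1.002
```

```bash
python3 g.py .4944 -.2663 .13 .367
```

```text
t 2.18 pos [ 0.4936 -0.2434  0.1678] yaw 0.3664 F [1.2 0.4 0.3] w 1.002
shift mm [ -7.4  37.8 -21.6] turn [ 0.0009 -0.0006 -0.0017] rows>= 1.059006494386249 0.016257096500551422
```

servo_tool(
  commands=[-4,19,-11,0,0,0,-7,30,-21,0,0,0,-7,37,-22,0.001,0,-0.002],
)

```text
time_s: 2.43
position: [0.4934, -0.2688, 0.1291]
orientation: [-1.552, -0.283, 0.287]
wrist_force: [-0.6, 1.1, -0.1]
width: 1.003
```

```bash
python3 g.py .4944 -.2663 .083 .367
python3 - <<'E'
from h import *
for c in('scene','top'):
    im=snap(c,c+'1'); u=proj(c,np.array([.4944,-.2663,.07])).astype(int)
    k=im[u[1]-40:u[1]+40,u[0]-50:u[0]+50,::-1]; cv2.imwrite(f'pics/{c}1z.png',cv2.resize(k,None,fx=6,fy=6,interpolation=cv2.INTER_CUBIC))
E
```

```text
t 2.43 pos [ 0.4934 -0.2688  0.1291] yaw 0.363 F [-0.6  1.1 -0.1] w 1.003
shift mm [ 1.9 46.1  2. ] turn [-0.0001 -0.004  -0.0023] rows>= 1.1084548747244654 0.0368626132226913
```

View pics/scene1z.png

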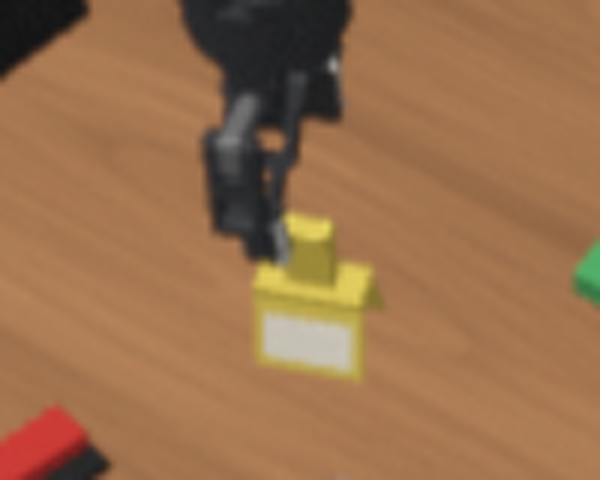

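Run:
```python
from h import *
c='scene';u=proj(c,np.array([.4944,-.2663,.07])).astype(int)
for s in(-.045,0,.045):
    p=np.array([.4934+s*.934,-.2688+s*.355,.104]); print(s,(proj(c,p)-u+[50,40])*6)
```

```text
-0.045 [321.43788384 129.25498527]
0 [295.89667757 197.38615221]
0.045 [269.33306549 268.25548972]
```

View pics/top1z.png

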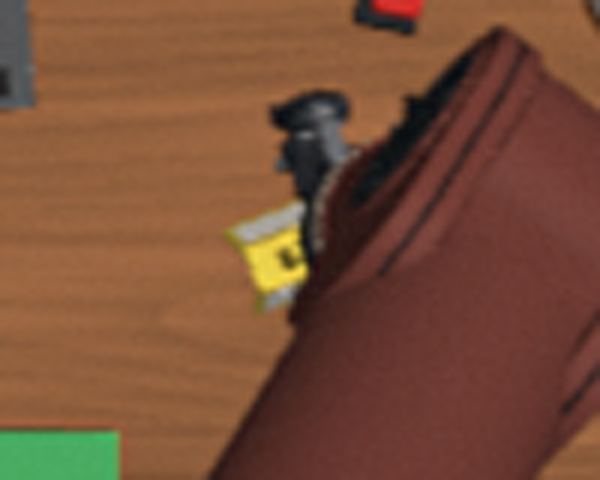

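servo_tool(
  commands=[1,16,1,0,-0.004,0,2,32,2,0,-0.004,-0.002,2,44,2,0,-0.004,-0.002,2,46,2,0,-0.004,-0.002],
)

```text
time_s: 2.87
position: [0.4948, -0.2618, 0.0822]
orientation: [-1.548, -0.29, 0.293]
wrist_force: [-0.4, 0.0, 0.3]
width: 0.998
```

servo_tool(
  commands=[0,0,0,0,0,0,0,0,0,0,0,0,0,0,0,0,0,0,0,0,0,0,0,0,0,0,0,0,0,0],
  gripper=1,
  force=40,
)

```text
time_s: 3.28
position: [0.4951, -0.2619, 0.0829]
orientation: [-1.548, -0.291, 0.292]
wrist_force: [-0.2, 1.1, 0.1]
width: 0.3
```

```bash
python3 g.py .4944 -.2663 .083 .367
python3 - <<'E'
from h import *
for c in('scene',):
    im=snap(c,c+'2'); u=proj(c,np.array([.4944,-.2663,.07])).astype(int)
    k=im[u[1]-40:u[1]+40,u[0]-50:u[0]+50,::-1]; cv2.imwrite(f'pics/{c}2z.png',cv2.resize(k,None,fx=6,fy=6,interpolation=cv2.INTER_CUBIC))
E
```

```text
t 3.28 pos [ 0.4951 -0.2619  0.0829] yaw 0.3715 F [-0.2  1.1  0.1] w 0.3
shift mm [-2.3 -0.1 -3.8] turn [-0.0028  0.0045 -0.0002] rows>= 0.10669932724442018 0.0425931604523199
```

View pics/scene2z.png

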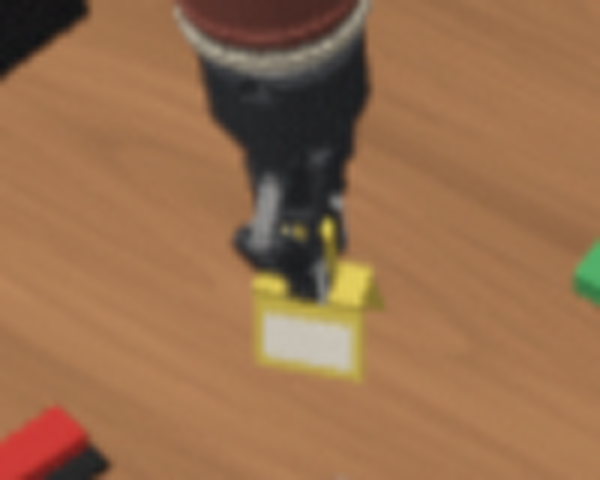

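servo_tool(
  commands=[0,0,-3,0,0,0,0,0,-3,0,0,0,0,0,-3,0,0,0,0,0,-3,0,0,0],
)

```text
time_s: 3.67
position: [0.496, -0.2648, 0.0826]
orientation: [-1.548, -0.29, 0.292]
wrist_force: [0.4, -0.6, -0.5]
width: 0.132
```

```bash
python3 g.py .4944 -.2663 .083 .367
```

```text
t 3.67 pos [ 0.496  -0.2648  0.0826] yaw 0.3713 F [ 0.4 -0.6 -0.5] w 0.132
shift mm [-2.1 -0.4 -0.8] turn [-0.003   0.0043 -0.0006] rows>= 0.05407962617457679 0.04226427221708134
```

servo_tool(
  commands=[0,-20,0,0,0,0,0,-55,0,0,0,0,0,-95,0,0,0,0,0,-135,0,0,0,0,0,-175,0,0,0,0],
  force=60,
)

```text
time_s: 4.08
position: [0.4957, -0.2653, 0.2594]
orientation: [-1.548, -0.289, 0.292]
wrist_force: [1.3, 0.9, -0.7]
width: 0.133
```

```bash
python3 g.py .6563 -.0423 .305 .072
```

```text
t 4.08 pos [ 0.4957 -0.2653  0.2594] yaw 0.3706 F [ 1.3  0.9 -0.7] w 0.133
shift mm [230.4 -45.4 149.9] turn [-0.003   0.2986 -0.0015] rows>= 6.680821451147932 2.3891289502710498
```

servo_tool(
  commands=[26,-25,17,0,0.05,0,58,-46,37,0,0.1,0,90,-46,58,0,0.15,0,122,-46,79,0,0.2,0,154,-46,100,0,0.25,0],
)

```text
time_s: 4.5
position: [0.604, -0.1147, 0.3061]
orientation: [-1.565, -0.092, 0.093]
wrist_force: [0.4, -0.6, -1.0]
width: 0.128
```

```bash
python3 g.py .6563 -.0423 .305 .072
```

```text
t 4.5 pos [ 0.604  -0.1147  0.3061] yaw 0.1183 F [ 0.4 -0.6 -1. ] w 0.128
shift mm [60.4  1.3 65.7] turn [-0.0034  0.0463 -0.0007] rows>= 2.141038187807992 0.37124118470488315
```

servo_tool(
  commands=[20,1,22,0,0.02,0,40,1,44,0,0.04,0,60,1,66,-0.003,0.046,0,60,1,66,-0.003,0.046,0],
)

```text
time_s: 4.83
position: [0.6584, -0.0341, 0.3036]
orientation: [-1.568, -0.062, 0.065]
wrist_force: [-0.7, 2.0, -1.0]
width: 0.133
```

```bash
python3 g.py .6563 -.0423 .305 .072
python3 - <<'E'
from h import *
for c in('scene','top'):
    im=snap(c,c+'3'); u=proj(c,np.array([.655,-.0,.2])).astype(int); print(u-[50,35])
    k=im[u[1]-35:u[1]+35,u[0]-50:u[0]+50,::-1]; cv2.imwrite(f'pics/{c}3z.png',cv2.resize(k,None,fx=8,fy=8,interpolation=cv2.INTER_CUBIC))
E
```

```text
t 4.83 pos [ 0.6584 -0.0341  0.3036] yaw 0.0807 F [-0.7  2.  -1. ] w 0.133
shift mm [-2.7 -1.4 -8. ] turn [-0.0022  0.0087 -0.0016] rows>= 0.20494795421796855 0.0730300907515572
[256 173]
[262 124]
```

View pics/scene3z.png

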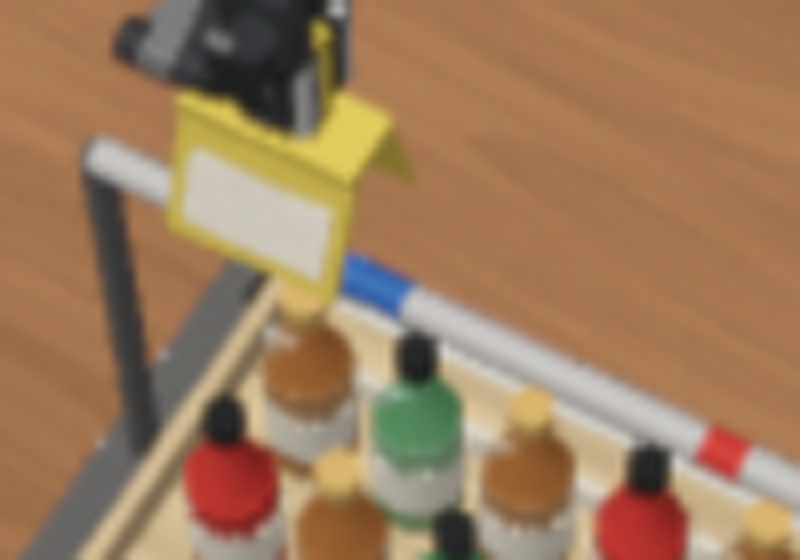

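View pics/top3z.png

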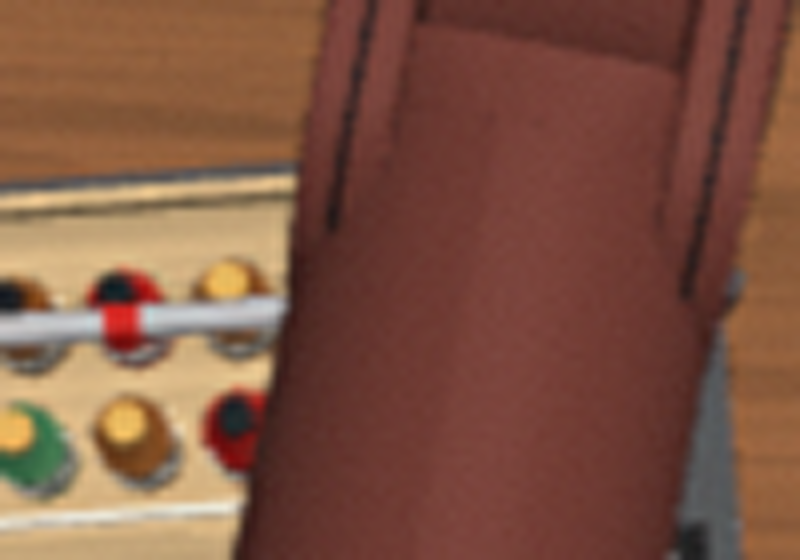

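servo_tool(
  commands=[-3,-1,-8,-0.002,0.009,-0.002,-3,-1,-8,-0.002,0.009,-0.002,-3,-1,-8,-0.002,0.009,-0.002],
)

```text
time_s: 5.18
position: [0.6531, -0.051, 0.3059]
orientation: [-1.573, -0.05, 0.049]
wrist_force: [0.5, 0.7, -0.5]
width: 0.135
```

```bash
cat > tagfit.py <<'E'
import sys
from h import *
exec(open('fit.py').read().split("d=fit(")[0].split('from h import *')[1])
E
python3 g.py .6563 -.0423 .305 .072
python3 - <<'E'
from h import *
for c in('scene',):
    im=snap(c,c+'4'); u=proj(c,np.array([.655,-.04,.25])).astype(int); print(u-[35,30])
    k=im[u[1]-30:u[1]+30,u[0]-35:u[0]+45,::-1]; cv2.imwrite(f'pics/{c}4z.png',cv2.resize(k,None,fx=10,fy=10,interpolation=cv2.INTER_CUBIC))
E
```

```text
t 5.18 pos [ 0.6531 -0.051   0.3059] yaw 0.0628 F [ 0.5  0.7 -0.5] w 0.135
shift mm [3.8 0.9 8.5] turn [ 0.0024 -0.0092  0.0004] rows>= 0.22362610548698886 0.07593143249701086
[257 158]
```

View pics/scene4z.png

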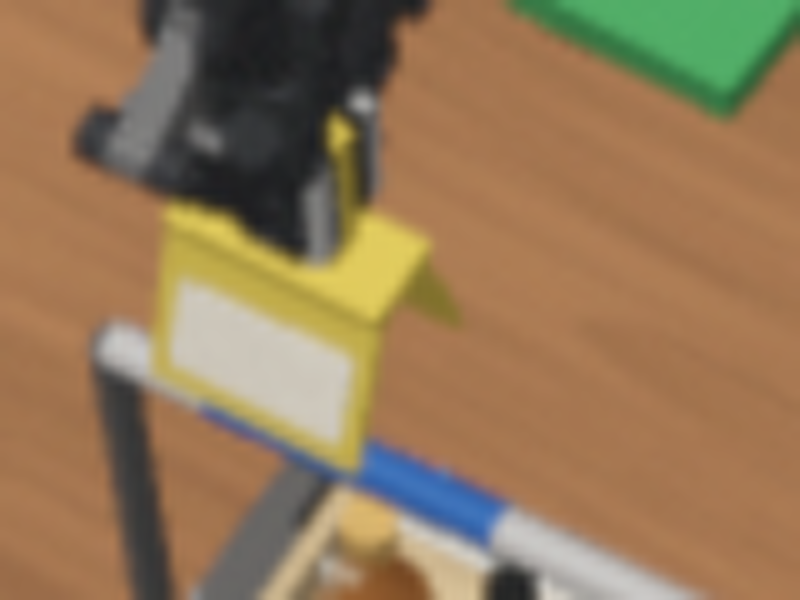

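```bash
python3 g.py .6563 -.0423 .305 .072
```

```text
t 5.23 pos [ 0.6533 -0.0503  0.3059] yaw 0.0637 F [-0.3  1.  -0.9] w 0.129
shift mm [3.5 0.8 7.8] turn [ 0.002  -0.0083  0.0005] rows>= 0.2059250041054939 0.06840275487070477
```

```bash
cat > f2.py <<'E'
src=open('fit.py').read().split("d=fit(")[0]; exec(src)
q=lambda *u:('scene',f(u,(257,158),10))
b=.3059-.0126-.07
fit([((.0245,-.028,b),q(152,378)),((.0245,.028,b),q(358,470)),((.012,-.028,b+.048),q(166,215)),((.012,.028,b+.048),q(377,322)),((-.012,.028,b+.048),q(430,243)),((-.0245,.028,b),q(462,325))],[.65,-.05,.07],'tag')
for L in[(0,-.05,.196),(0,-.13,.196),(0,-.05,.19),(0,-.13,.19)]:
    d=[.6498,.0475,.0721];c,s=np.cos(d[2]),np.sin(d[2])
    print(L,((proj('scene',np.array([d[0]+c*L[0]-s*L[1],d[1]+s*L[0]+c*L[1],L[2]]))-[257,158]+.5)*10-.5).round())
E
python3 f2.py
```

```text
tag [ 0.6547 -0.0547  0.0631]
[[-0.1, -0.3], [-0.1, 0.6], [-0.3, 0.3], [-0.0, -0.2], [0.2, -0.0], [0.3, -0.3]]
(0, -0.05, 0.196) [499. 510.]
(0, -0.13, 0.196) [211. 372.]
(0, -0.05, 0.19) [499. 523.]
(0, -0.13, 0.19) [213. 385.]
```

servo_tool(
  commands=[2,5,6,0.002,-0.008,0,3,20,11,0.002,-0.008,0,3,35,11,0.002,-0.008,0,3,45,11,0.002,-0.008,0,3,50,11,0.002,-0.008,0],
)

```text
time_s: 5.65
position: [0.6549, -0.0389, 0.2541]
orientation: [-1.57, -0.055, 0.058]
wrist_force: [-0.5, -0.7, -0.2]
width: 0.133
```

```bash
python3 - <<'E'
from h import *
for c in('scene',):
    im=snap(c,c+'5'); u=proj(c,np.array([.655,-.04,.25])).astype(int); print(u-[35,30])
    k=im[u[1]-30:u[1]+30,u[0]-35:u[0]+45,::-1]; cv2.imwrite(f'pics/{c}5z.png',cv2.resize(k,None,fx=10,fy=10,interpolation=cv2.INTER_CUBIC))
E
python3 g.py .655 -.039 .2366 .072
```

```text
[257 158]
t 5.7 pos [ 0.6549 -0.0391  0.2538] yaw 0.0717 F [-0.5 -0.4 -2.7] w 0.129
shift mm [ 0.2 17.2  0.1] turn [-0.0002 -0.0003 -0.002 ] rows>= 0.4136147660038162 0.015835312204373474
```

View pics/scene5z.png

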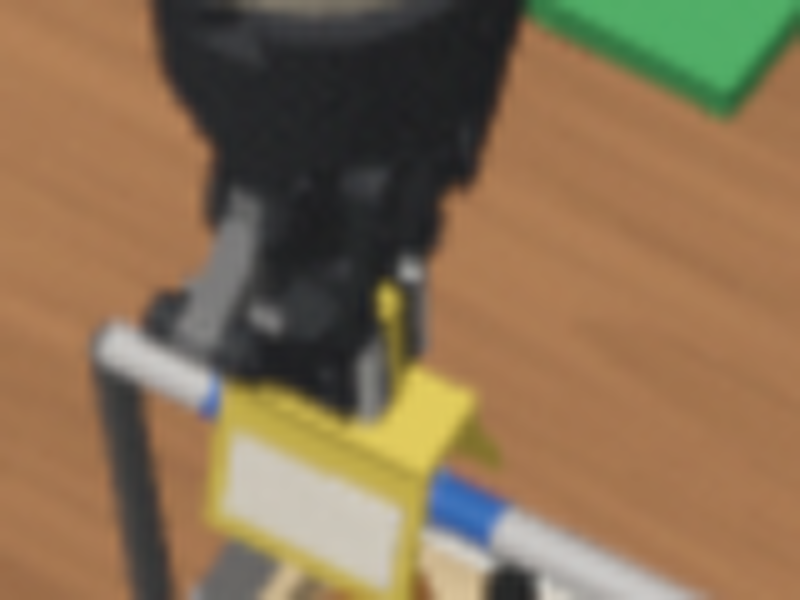

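servo_tool(
  commands=[0,4,0,0,0,0,0,8,0,0,0,0,0,11,0,0,0,0,0,12,0,0,0,0,0,12,0,0,0,0],
)

```text
time_s: 6.12
position: [0.6548, -0.0391, 0.2418]
orientation: [-1.57, -0.055, 0.058]
wrist_force: [0.2, -0.0, -1.1]
width: 0.127
```

```bash
python3 g.py .655 -.039 .2366 .072
```

```text
t 6.12 pos [ 0.6548 -0.0391  0.2418] yaw 0.0717 F [ 0.2 -0.  -1.1] w 0.127
shift mm [0.2 5.2 0.1] turn [-0.0002 -0.0003 -0.002 ] rows>= 0.12492262448559484 0.016054446155447853
```

servo_tool(
  commands=[0,2,0,0,0,0,0,3,0,0,0,0,0,4,0,0,0,0,0,5,0,0,0,0,0,5,0,0,0,0],
)

```text
time_s: 6.53
position: [0.6547, -0.039, 0.2366]
orientation: [-1.57, -0.055, 0.058]
wrist_force: [0.5, -0.2, -1.0]
width: 0.132
```

```bash
python3 g.py .655 -.039 .2366 .072
```

```text
t 6.53 pos [ 0.6547 -0.039   0.2366] yaw 0.0717 F [ 0.5 -0.2 -1. ] w 0.132
shift mm [0.3 0.  0. ] turn [-0.0002 -0.0003 -0.0022] rows>= 0.006270830180100493 0.01781279616756976
```

servo_tool(
  commands=[0,1,0,0,0,0,0,2,0,0,0,0,0,2,0,0,0,0],
)

```text
time_s: 6.78
position: [0.6549, -0.0391, 0.2356]
orientation: [-1.57, -0.055, 0.057]
wrist_force: [-2.8, 0.7, 6.6]
width: 0.129
```

servo_tool(
  commands=[0,1,0,0,0,0,0,2,0,0,0,0,0,2,0,0,0,0],
)

```text
time_s: 7.03
position: [0.6549, -0.0392, 0.2355]
orientation: [-1.569, -0.056, 0.057]
wrist_force: [-5.8, 2.0, 12.9]
width: 0.128
```

servo_tool(
  commands=[-1,-1,0,0,0,0,-1.5,-1,0,0,0,0,-1.5,-1,0,0,0,0],
)

```text
time_s: 7.28
position: [0.6534, -0.0393, 0.2365]
orientation: [-1.569, -0.056, 0.056]
wrist_force: [0.2, 0.3, -0.6]
width: 0.129
```

servo_tool(
  commands=[0,1,0,0,0,0,0,1.5,0,0,0,0,0,1.5,0,0,0,0],
)

```text
time_s: 7.53
position: [0.6534, -0.0393, 0.2356]
orientation: [-1.568, -0.056, 0.056]
wrist_force: [-2.8, -0.1, 7.3]
width: 0.121
```

servo_tool(
  commands=[-1,-1,0,0,0,0,-1.5,-1,0,0,0,0,-1.5,-1,0,0,0,0],
)

```text
time_s: 7.78
position: [0.6519, -0.0394, 0.2364]
orientation: [-1.568, -0.056, 0.056]
wrist_force: [0.7, -0.3, -0.8]
width: 0.13
```

servo_tool(
  commands=[0,1,0,0,0,0,0,1.5,0,0,0,0,0,1.5,0,0,0,0],
)

```text
time_s: 8.03
position: [0.6521, -0.0394, 0.2356]
orientation: [-1.568, -0.057, 0.056]
wrist_force: [-1.6, 0.9, 5.3]
width: 0.129
```

```bash
python3 - <<'E'
from h import *
for c in('scene',):
    im=snap(c,c+'6'); u=proj(c,np.array([.655,-.04,.25])).astype(int); print(u-[35,30])
    k=im[u[1]-30:u[1]+30,u[0]-35:u[0]+45,::-1]; cv2.imwrite(f'pics/{c}6z.png',cv2.resize(k,None,fx=10,fy=10,interpolation=cv2.INTER_CUBIC))
E
python3 g.py .655 -.039 .2366 .072
```

```text
[257 158]
t 8.08 pos [ 0.6521 -0.0395  0.2356] yaw 0.0717 F [-1.7 -0.1  6. ] w 0.13
shift mm [ 2.9 -1.   0.2] turn [-0.0018 -0.0003  0.001 ] rows>= 0.07382526972802217 0.016711562866936383
```

View pics/scene6z.png

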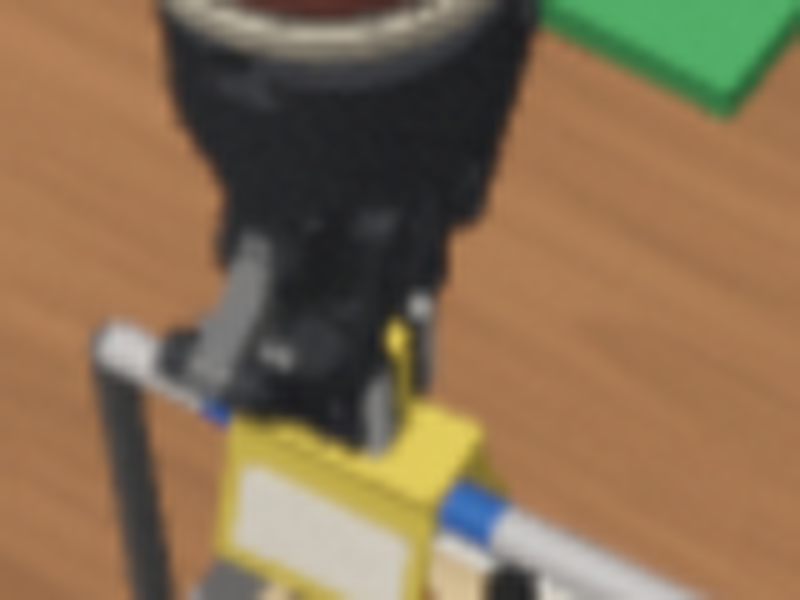

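servo_tool(
  commands=[0.5,-0.4,4,0,0,0,0.5,-0.4,12,0,0,0,0.5,-0.4,22,0,0,0,0.5,-0.4,32,0,0,0,0.5,-0.4,40,0,0,0],
)

```text
time_s: 8.5
position: [0.6496, 0.0027, 0.2357]
orientation: [-1.568, -0.058, 0.057]
wrist_force: [-0.1, 0.3, -0.1]
width: 0.132
```

```bash
python3 g.py .655 -.039 .2366 .072
```

```text
t 8.5 pos [0.6496 0.0027 0.2357] yaw 0.0732 F [-0.1  0.3 -0.1] w 0.132
shift mm [  2.3  -1.  -42. ] turn [-0.0023  0.0012  0.0005] rows>= 1.0088162805519827 0.021234460576088483
```

servo_tool(
  commands=[0,0,13,0,0,0,0,0,29,0,0,0,0,0,46,0,0,0,0,0,62,0,0,0,0,0,75,0,0,0],
)

```text
time_s: 8.92
position: [0.6437, 0.0805, 0.2357]
orientation: [-1.567, -0.059, 0.059]
wrist_force: [0.4, -0.5, 0.2]
width: 0.129
```

servo_tool(
  commands=[0,0,8,0,0,0,0,0,8,0,0,0],
)

```text
time_s: 9.08
position: [0.6429, 0.0921, 0.2357]
orientation: [-1.566, -0.062, 0.062]
wrist_force: [0.1, 0.6, 0.1]
width: 0.127
```

```bash
python3 - <<'E'
from h import *
for c in('scene','top'):
    im=snap(c,c+'7'); u=proj(c,np.array([.645,.09,.22])).astype(int); print(u-[35,30])
    k=im[u[1]-30:u[1]+30,u[0]-35:u[0]+45,::-1]; cv2.imwrite(f'pics/{c}7z.png',cv2.resize(k,None,fx=10,fy=10,interpolation=cv2.INTER_CUBIC))
E
python3 g.py .655 -.039 .2366 .072
```

```text
[307 189]
[245 132]
t 9.18 pos [0.6431 0.0886 0.2357] yaw 0.0758 F [ 0.3  0.1 -0.7] w 0.129
shift mm [   2.2   -1.2 -128.1] turn [-0.0026  0.0038  0.0003] rows>= 3.0724599738860285 0.03725702922042617
```

View pics/scene7z.png

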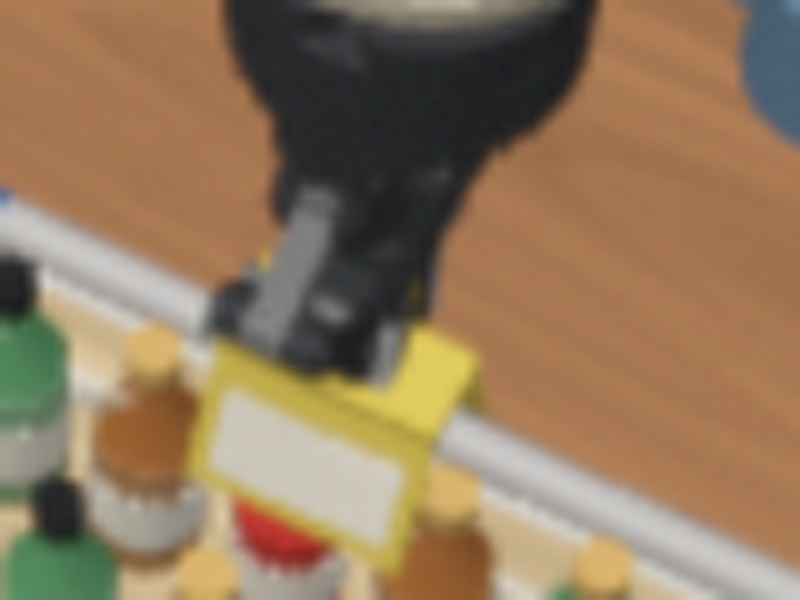

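View pics/top7z.png

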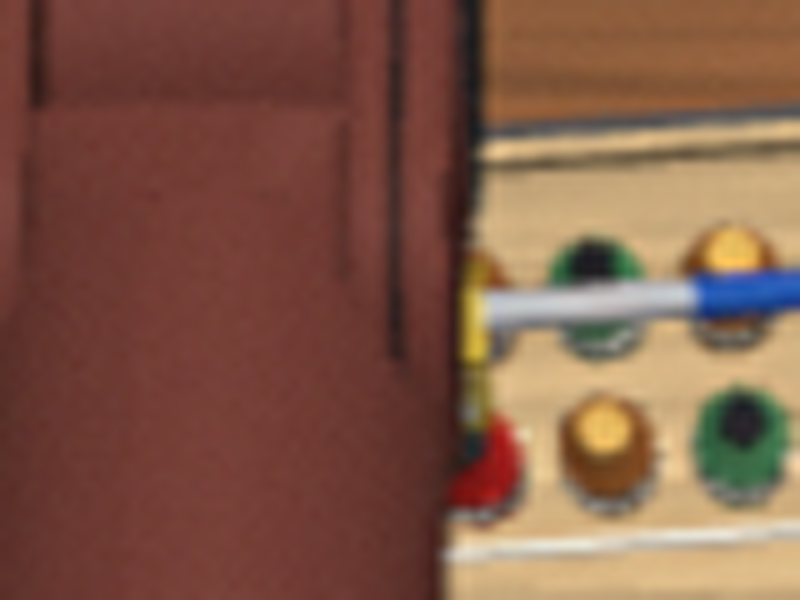

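```bash
cat > f3.py <<'E'
src=open('fit.py').read().split("d=fit(")[0]; exec(src)
q=lambda *u:('scene',f(u,(307,189),10))
D=np.array([.6498,.0475,.0721]);c,s_=np.cos(D[2]),np.sin(D[2]);R=np.array([[c,-s_],[s_,c]])
b=.154
x=fit([((.0245,-.028,b),q(190,475)),((.0245,.028,b),q(400,573)),((.012,-.028,b+.048),q(222,345)),((.012,.028,b+.048),q(432,440)),((-.012,.028,b+.048),q(480,363))],[.65,.05,.07],'tag')
print('tag local',R.T@(x[:2]-D[:2]))
# mark / blue ends: point on rail visible centre line seen by each camera; solve y along rail minimizing pixel distance along rail dir
def ylocal(cam,uv):
    o,_=ray(cam,uv)
    best=[]
    for y in np.linspace(-.17,.17,3401):
        a=np.array([*(D[:2]+R@[0,y]),.19]); 
        best.append(np.linalg.norm(proj(cam,a)-uv))
    i=int(np.argmin(best)); return np.linspace(-.17,.17,3401)[i],best[i]
for n,o in [('mark top',T(484,130)),('mark scene',S(425,197)),('blue',T(625,121)),('blue',T(732,113)),('blueS',S(153,70)),('blueS',S(270,121)),('end',T(770,110)),('end',S(113,47)),('endT',T(343,141))]:
    print(n,ylocal(*o))
E
python3 f3.py
```

```text
tag [0.6455 0.0893 0.0835]
[[-0.3, 0.3], [-0.1, 0.6], [-0.4, -0.7], [0.6, 0.1], [0.3, -0.3]]
tag local [-0.00127223  0.0420011 ]Traceback (most recent call last):
  File "f3.py", line 16, in <module>
    print(n,ylocal(*o))
            ~~~~~~^^^^
  File "f3.py", line 13, in ylocal
    best.append(np.linalg.norm(proj(cam,a)-uv))
                               ~~~~^^^^^^^
  File "h.py", line 15, in proj
    c=vision.calibration(cam);K=np.array(c['camera_matrix']);p=np.array(c['R'])@X+np.array(c['t'])
ValueError: time passes only in moves, steps and waits
```

```bash
python3 - <<'E'
import re
s=open('h.py').read()
s=s.replace("def snap","import functools\n@functools.lru_cache\ndef cal(c): return vision.calibration(c)\ndef snap").replace("c=vision.calibration(cam)","c=cal(cam)")
open('h.py','w').write(s)
f=open('f3.py').read()
f+='''
for c_,box in(('top',(262,155,295,175)),('scene',(338,222,356,238))):
    im=cv2.imread(f'pics/{c_}0.png').astype(float); x0,y0,x1,y1=box; k=im[y0:y1,x0:x1]
    # redness soft weight along rail pixels
    for cn,(i,j,l) in {'red':(2,1,0)}.items():
        w=np.clip(k[:,:,i]-k[:,:,[j,l]].max(2)-60,0,None)
        n,lab,st,_=cv2.connectedComponentsWithStats((w>25).astype(np.uint8))
        for m in range(1,n):
            ys,xs=np.where(lab==m)
            if len(ys)>5:
                ww=w[ys,xs]; u=[x0+(xs*ww).sum()/ww.sum(),y0+(ys*ww).sum()/ww.sum()]
                print(c_,len(ys),u,ylocal(c_,u))
    B=np.clip(im[:,:,0]-im[:,:,2]-80,0,None)
    n,lab,st,ce=cv2.connectedComponentsWithStats((B>10).astype(np.uint8))
    for m in range(1,n):
        if st[m,4]>40:
            u=ce[m]; r=ylocal(c_,u)
            if r[1]<4: print('blue',c_,st[m],u,r)
'''
open('f3.py','w').write(f)
E
python3 f3.py
```

```text
tag [0.6455 0.0893 0.0835]
[[-0.3, 0.3], [-0.1, 0.6], [-0.4, -0.7], [0.6, 0.1], [0.3, -0.3]]
tag local [-0.00127223  0.0420011 ]
mark top (np.float64(0.0539), np.float64(0.1555063834286952))
mark scene (np.float64(0.05479999999999999), np.float64(0.14072036838482607))
blue (np.float64(-0.05130000000000001), np.float64(0.37544297584233827))
blue (np.float64(-0.1312), np.float64(0.23049316666141606))
blueS (np.float64(-0.1287), np.float64(0.8971004815923992))
blueS (np.float64(-0.048600000000000004), np.float64(0.24762400882115182))
end (np.float64(-0.1597), np.float64(0.13578362942091934))
end (np.float64(-0.1584), np.float64(0.03745749083815828))
endT (np.float64(0.15919999999999998), np.float64(0.45283820678607645))
top 28 [np.float64(277.3045054375971), np.float64(162.74883480062144)] (np.float64(0.052799999999999986), np.float64(0.9139775892074472))
blue top [315 158  27   5  85] [328.01176471 160.02352941] (np.float64(-0.0908), np.float64(0.10676905702607539))
scene 27 [np.float64(345.90701754385964), np.float64(228.9093567251462)] (np.float64(0.054900000000000004), np.float64(0.15767844718530627))
scene 7 [np.float64(338.68702290076334), np.float64(236.26335877862596)] (np.float64(0.0471), np.float64(9.908925968305098))
blue scene [278 196  29  16 115] [292.2        203.36521739] (np.float64(-0.08900000000000001), np.float64(0.3333225270985255))
```

servo_tool(
  commands=[0,0,4,0,0,0,0,0,8,0,0.002,0,0,0,11,0,0.003,0,0,0,12.5,0,0.003,0,0,0,12.5,0,0.003,0],
)

```text
time_s: 9.6
position: [0.6422, 0.1014, 0.2357]
orientation: [-1.567, -0.058, 0.057]
wrist_force: [0.7, 0.5, -0.8]
width: 0.128
```

```bash
python3 - <<'E'
from h import *
for c in('scene',):
    im=snap(c,c+'8'); 
    k=im[189:249,307:387,::-1]; cv2.imwrite(f'pics/{c}8z.png',cv2.resize(k,None,fx=10,fy=10,interpolation=cv2.INTER_CUBIC))
E
python3 g.py .655 -.039 .2366 .072
```

```text
t 9.65 pos [0.6422 0.1012 0.2357] yaw 0.0731 F [-0.7 -1.3 -0.5] w 0.132
shift mm [   2.6   -1.3 -140.8] turn [-0.0027  0.0011  0.0002] rows>= 3.376022603808542 0.023243688606976797
```

View pics/scene8z.png

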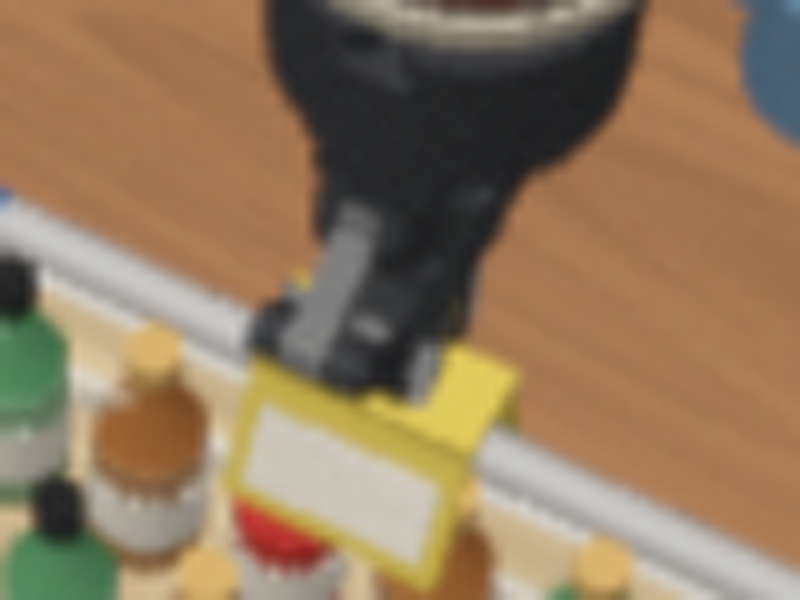

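```bash
sed -e 's/q(190,475)/q(228,487)/;s/q(400,573)/q(437,592)/;s/q(222,345)/q(258,360)/;s/q(432,440)/q(470,460)/;s/q(480,363)/q(520,380)/' f3.py > f4.py; python3 f4.py | head -3
```

```text
tag [0.6443 0.099  0.0663]
[[-0.4, 0.5], [-0.2, 0.4], [-0.1, -0.7], [0.6, -0.1], [0.2, -0.2]]
tag local [-0.00175943  0.0518003 ]
```

servo_tool(
  commands=[0,0,1,0,0,0,0,0,2,0,0,0,0,0.5,2,0,0,0,0,0.5,2,0,0,0],
)

```text
time_s: 9.98
position: [0.642, 0.1031, 0.2356]
orientation: [-1.567, -0.058, 0.057]
wrist_force: [-1.6, 0.7, 3.6]
width: 0.133
```

servo_tool(
  commands=[0,0,0,0,0,0,0,0,0,0,0,0,0,0,0,0,0,0,0,0,0,0,0,0,0,0,0,0,0,0],
  gripper=-0.4,
)

```text
time_s: 10.4
position: [0.642, 0.1031, 0.2355]
orientation: [-1.567, -0.057, 0.057]
wrist_force: [0.4, 0.9, 0.3]
width: 0.702
```

```bash
python3 g.py .6422 .1032 .30 .072
```

```text
t 10.4 pos [0.642  0.1031 0.2355] yaw 0.073 F [0.4 0.9 0.3] w 0.702
shift mm [  0.2 -64.5   0.2] turn [-0.0029  0.001   0.0003] rows>= 1.5465339346378018 0.024646756536828514
```

Released. Lift and back off sideways to see it.

servo_tool(
  commands=[0,-10,0,0,0,0,0,-35,0,0,0,0,0,-70,0,0,0,0,-20,-85,25,0,0,0,-45,-85,50,0,0,0],
)

```text
time_s: 10.82
position: [0.5957, 0.1477, 0.3254]
orientation: [-1.567, -0.059, 0.048]
wrist_force: [0.0, 1.8, 0.8]
width: 0.698
```

servo_tool(
  commands=[-30,0,20,0,0,0,-60,0,45,0,0,0,-90,0,70,0,0,0,-100,0,80,0,0,0],
)

```text
time_s: 11.15
position: [0.4867, 0.2242, 0.3259]
orientation: [-1.564, -0.062, 0.052]
wrist_force: [0.6, 1.2, 0.4]
width: 0.698
```

```bash
python3 - <<'E'
from h import *
im=snap('scene','scene9'); k=im[189:249,307:387,::-1]; cv2.imwrite('pics/scene9z.png',cv2.resize(k,None,fx=10,fy=10,interpolation=cv2.INTER_CUBIC))
im=snap('top','top9'); k=im[135:195,235:315,::-1]; cv2.imwrite('pics/top9z.png',cv2.resize(k,None,fx=10,fy=10,interpolation=cv2.INTER_CUBIC))
E
python3 g.py .459 .2554 .12 1.5
```

```text
t 11.25 pos [0.4882 0.2236 0.326 ] yaw 0.0736 F [ 0.6 -0.6 -0.8] w 0.696
shift mm [-28.3 205.9  32.8] turn [ 6.0000e-04 -1.4264e+00  9.8000e-03] rows>= 5.046540398938111 11.411175695968964
```

View pics/scene9z.png

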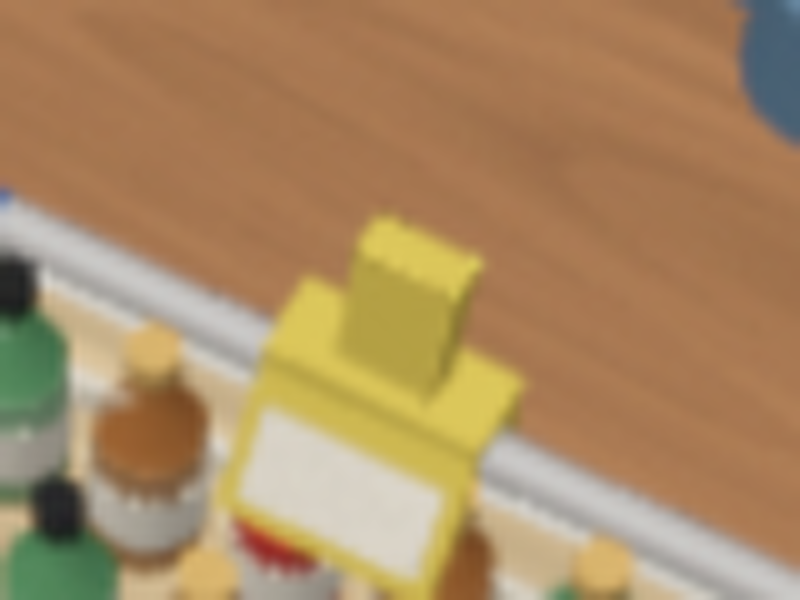

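View pics/top9z.png

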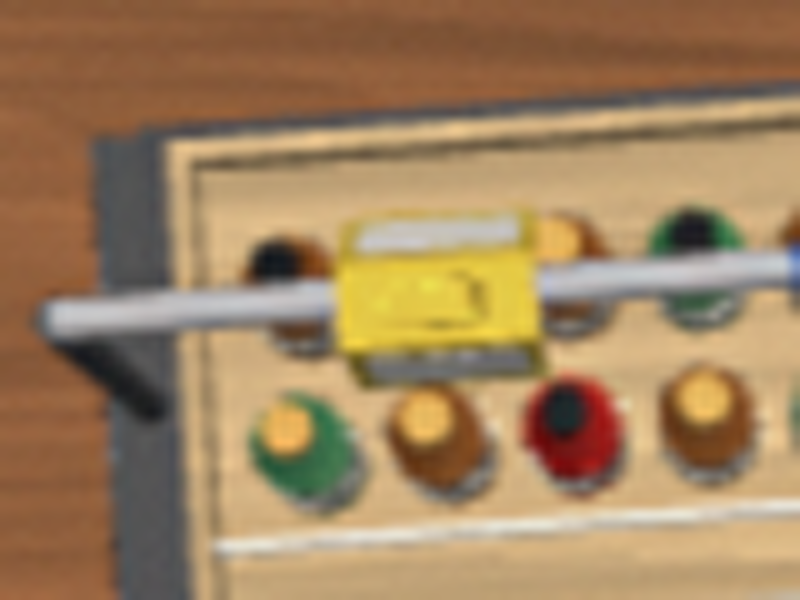

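```bash
cat > f5.py <<'E'
src=open('f3.py').read(); a,b_=src.split("x=fit(",1); rest=b_.split("\n",1)[1]
exec(a)
p=lambda *u:('top',f(u,(235,135),10))
h=.028;w=.012;z=.202
sc=[((w,-h,z),q(262,352)),((w,h,z),q(474,452)),((-w,h,z),q(526,380)),((-w,-h,z),q(312,275)),((-.006,-.013,.244),q(378,212)),((.006,-.013,.244),q(358,248)),((-.006,.013,.244),q(484,262)),((.006,.013,.244),q(462,300))]
tp=[((w,h,z),p(335,262)),((-w,h,z),p(345,355)),((w,-h,z),p(533,243)),((-w,-h,z),p(545,335))]
for n,o in(('scene',sc),('top',tp),('both',sc+tp)):
    x=fit(o,[.65,.05,.07],n); print(n,'local',R.T@(x[:2]-D[:2]))
exec(rest.split("print('tag local'")[1].split('\n',1)[1])
E
python3 f5.py; ls pics
```

```text
scene [0.6407 0.0998 0.0608]
[[0.6, -1.0], [1.2, -0.2], [0.7, -1.1], [0.5, -1.1], [-0.4, 0.5], [-0.9, 1.0], [-0.6, 0.6], [-0.8, 0.9]]
scene local [-0.00526445  0.05284548]
top [0.6419 0.096  0.1056]
[[0.1, 0.5], [-0.1, -0.4], [0.2, 0.3], [-0.2, -0.4]]
top local [-0.00435996  0.04889245]
both [0.6411 0.0987 0.0753]
[[0.1, -0.9], [0.9, -0.5], [0.2, -1.4], [-0.1, -1.1], [-1.0, 0.5], [-1.4, 0.9], [-1.1, 0.4], [-1.3, 0.7], [-0.8, 0.5], [-1.2, -0.4], [-0.7, 0.9], [-1.3, 0.2]]
both local [-0.00500269  0.05174474]
mark top (np.float64(0.0539), np.float64(0.1555063834286952))
mark scene (np.float64(0.05479999999999999), np.float64(0.14072036838482607))
blue (np.float64(-0.05130000000000001), np.float64(0.37544297584233827))
blue (np.float64(-0.1312), np.float64(0.23049316666141606))
blueS (np.float64(-0.1287), np.float64(0.8971004815923992))
blueS (np.float64(-0.048600000000000004), np.float64(0.24762400882115182))
end (np.float64(-0.1597), np.float64(0.13578362942091934))
end (np.float64(-0.1584), np.float64(0.03745749083815828))
endT (np.float64(0.15919999999999998), np.float64(0.4528382067
[... 300 characters left out ...]
4), np.float64(228.9093567251462)] (np.float64(0.054900000000000004), np.float64(0.15767844718530627))
scene 7 [np.float64(338.68702290076334), np.float64(236.26335877862596)] (np.float64(0.0471), np.float64(9.908925968305098))
blue scene [278 196  29  16 115] [292.2        203.36521739] (np.float64(-0.08900000000000001), np.float64(0.3333225270985255))
s_disp.png
s_tag.png
scene0.png
scene1.png
scene1z.png
scene2.png
scene2z.png
scene3.png
scene3z.png
scene4.png
scene4z.png
scene5.png
scene5z.png
scene6.png
scene6z.png
scene7.png
scene7z.png
scene8.png
scene8z.png
scene9.png
scene9z.png
t_disp.png
t_tag.png
top0.png
top1.png
top1z.png
top3.png
top3z.png
top7.png
top7z.png
top9.png
top9z.png
```

```bash
cat > f6.py <<'E'
from h import *
import sys
D=np.array([.6498,.0475,.0721]);c,s=np.cos(D[2]),np.sin(D[2]);R=np.array([[c,-s],[s,c]])
def prof(cam,n,xs,z,ys):
    im=cv2.imread(f'pics/{n}.png').astype(np.float32)
    out=0
    for x in xs:
        P=np.array([proj(cam,np.array([*(D[:2]+R@[x,y]),z])) for y in ys],np.float32)
        out=out+cv2.remap(im,P[:,0][None].copy(),P[:,1][None].copy(),cv2.INTER_LINEAR)[0]
    return out/len(xs)
def edges(v,ys):
    t=v.max()/2; a=np.where(v>t)[0]; return ys[a[0]],ys[a[-1]],(ys[a[0]]+ys[a[-1]])/2
ys=np.arange(-.01,.12,.0005)
for cam,n0,n1 in(('top','top0',sys.argv[1]),('scene','scene0',sys.argv[2])):
    p=prof(cam,n0,[-.003,-.001,.001],.194,ys); print(cam,'red',edges(p[:,2]-p[:,:2].max(1),ys))
    p=prof(cam,n1,[-.01,-.008,.008,.01],.202,ys); print(cam,'yel',edges(p[:,1]-p[:,0]-40,ys))
    p=prof(cam,n1,[.008,.0095],.202,ys); print(cam,'yel+x',edges(p[:,1]-p[:,0]-40,ys))
    p=prof(cam,n1,[-.0105,-.009],.202,ys); print(cam,'yel-x',edges(p[:,1]-p[:,0]-40,ys))
E
python3 f6.py top9 scene9
```

```text
top red (np.float64(0.04850000000000005), np.float64(0.06050000000000006), np.float64(0.054500000000000055))
top yel (np.float64(0.021500000000000026), np.float64(0.07700000000000008), np.float64(0.04925000000000006))
top yel+x (np.float64(0.010000000000000018), np.float64(0.07700000000000008), np.float64(0.04350000000000005))
top yel-x (np.float64(0.022000000000000026), np.float64(0.07700000000000008), np.float64(0.04950000000000006))
scene red (np.float64(0.04900000000000005), np.float64(0.06200000000000006), np.float64(0.055500000000000056))
scene yel (np.float64(0.02550000000000003), np.float64(0.08000000000000008), np.float64(0.05275000000000006))
scene yel+x (np.float64(0.02600000000000003), np.float64(0.07900000000000008), np.float64(0.05250000000000006))
scene yel-x (np.float64(0.02450000000000003), np.float64(0.08050000000000009), np.float64(0.05250000000000006))
```

```bash
python3 g.py .642 .1031 .30 .073
```

```text
t 11.25 pos [0.4882 0.2236 0.326 ] yaw 0.0736 F [ 0.6 -0.6 -0.8] w 0.696
shift mm [ 144.3   26.3 -131.6] turn [-0.0054  0.0006  0.0071] rows>= 4.725695500445782 0.07187644144394972
```

servo_tool(
  commands=[29,0,-26,0,0,0,62,0,-55,0,0,0,95,0,-85,0,0,0,125,0,-115,0,0,0,144,5,-131,-0.005,0,0.007],
)

```text
time_s: 11.67
position: [0.6442, 0.0989, 0.3229]
orientation: [-1.571, -0.058, 0.053]
wrist_force: [0.0, 0.4, 0.8]
width: 0.702
```

servo_tool(
  commands=[0,0,0,0,0,0,0,0,0,0,0,0],
)

```text
time_s: 11.83
position: [0.6457, 0.0949, 0.3227]
orientation: [-1.574, -0.053, 0.049]
wrist_force: [0.5, 0.2, 0.6]
width: 0.701
```

```bash
python3 g.py .642 .1031 .2365 .073
```

```text
t 11.83 pos [0.6457 0.0949 0.3227] yaw 0.0649 F [0.5 0.2 0.6] w 0.701
shift mm [-3.4 86.1  8.8] turn [ 0.0044 -0.0081  0.003 ] rows>= 2.0772876821349384 0.07757175090928176
```

servo_tool(
  commands=[-3,20,5,0.004,-0.008,0.003,-3,40,5,0.004,-0.008,0.003,-3,60,5,0.004,-0.008,0.003,-3,78,5,0.004,-0.008,0.003,-3,85,5,0.004,-0.008,0.003],
)

```text
time_s: 12.25
position: [0.6412, 0.1004, 0.2358]
orientation: [-1.57, -0.056, 0.06]
wrist_force: [0.4, 0.1, -1.1]
width: 0.705
```

```bash
python3 g.py .642 .099 .2365 .073
```

```text
t 12.25 pos [0.6412 0.1004 0.2358] yaw 0.0743 F [ 0.4  0.1 -1.1] w 0.705
shift mm [ 0.7 -0.7 -1.5] turn [-0.0001  0.0013 -0.0024] rows>= 0.042838632197764404 0.022141638162055985
```

servo_tool(
  commands=[0.5,-0.5,0,0,0,0,0.5,-0.5,0,0,0,0,0.5,-0.5,0,0,0,0,0.5,-0.5,0,0,0,0,0.5,-0.5,0,0,0,0],
  gripper=1,
  force=30,
)

```text
time_s: 12.67
position: [0.6422, 0.1007, 0.2378]
orientation: [-1.569, -0.058, 0.059]
wrist_force: [-1.2, 0.8, 5.6]
width: 0.139
```

servo_tool(
  commands=[0,0,0,0,0,0,0,0,0,0,0,0],
)

```text
time_s: 12.83
position: [0.6425, 0.1006, 0.2384]
orientation: [-1.569, -0.059, 0.058]
wrist_force: [0.1, -0.1, -2.0]
width: 0.131
```

servo_tool(
  commands=[0,0,1,0,0,0,0,0,2.5,0,0,0,0,0,4,0,0,0,0,0,4,0,0,0,0,0,4,0,0,0],
)

```text
time_s: 13.25
position: [0.6421, 0.1048, 0.2382]
orientation: [-1.569, -0.059, 0.059]
wrist_force: [-0.6, -0.7, -0.0]
width: 0.136
```

servo_tool(
  commands=[0,0,0,0,0,0,0,0,0,0,0,0,0,0,0,0,0,0,0,0,0,0,0,0,0,0,0,0,0,0],
  gripper=-0.4,
)

```text
time_s: 13.67
position: [0.6422, 0.1047, 0.2383]
orientation: [-1.569, -0.059, 0.058]
wrist_force: [-0.1, -0.5, 0.0]
width: 0.701
```

servo_tool(
  commands=[0,-10,0,0,0,0,0,-35,0,0,0,0,0,-70,0,0,0,0,-20,-80,25,0,0,0,-45,-80,50,0,0,0],
)

```text
time_s: 14.08
position: [0.5956, 0.1493, 0.3224]
orientation: [-1.569, -0.06, 0.05]
wrist_force: [0.6, -0.0, 0.3]
width: 0.7
```

servo_tool(
  commands=[-30,0,20,0,0,0,-60,0,45,0,0,0,-90,0,70,0,0,0,-100,0,80,0,0,0],
)

```text
time_s: 14.42
position: [0.4865, 0.2256, 0.3228]
orientation: [-1.566, -0.063, 0.054]
wrist_force: [0.8, 1.8, -0.2]
width: 0.702
```

```bash
python3 - <<'E'
from h import *
im=snap('scene','scene10'); k=im[170:270,287:447,::-1]; cv2.imwrite('pics/scene10z.png',cv2.resize(k,None,fx=5,fy=5,interpolation=cv2.INTER_CUBIC))
im=snap('top','top10'); k=im[135:255,195:315,::-1]; cv2.imwrite('pics/top10z.png',cv2.resize(k,None,fx=5,fy=5,interpolation=cv2.INTER_CUBIC))
E
python3 f6.py top10 scene10
python3 g.py .459 .2554 .12 1.5
```

```text
top red (np.float64(0.04850000000000005), np.float64(0.06050000000000006), np.float64(0.054500000000000055))
top yel (np.float64(0.02650000000000003), np.float64(0.08200000000000009), np.float64(0.05425000000000006))
top yel+x (np.float64(0.010000000000000018), np.float64(0.08200000000000009), np.float64(0.046000000000000055))
top yel-x (np.float64(0.02700000000000003), np.float64(0.08200000000000009), np.float64(0.05450000000000006))
scene red (np.float64(0.04900000000000005), np.float64(0.06200000000000006), np.float64(0.055500000000000056))
scene yel (np.float64(0.029500000000000033), np.float64(0.08400000000000009), np.float64(0.056750000000000064))
scene yel+x (np.float64(0.030000000000000034), np.float64(0.08350000000000009), np.float64(0.056750000000000064))
scene yel-x (np.float64(0.028500000000000032), np.float64(0.08500000000000009), np.float64(0.056750000000000064))
t 14.52 pos [0.488  0.2251 0.3229] yaw 0.0753 F [ 0.1 -1.1  0.5] w 0.698
shift mm [-27.9 202.9  31.7] turn [ 0.0017 -1.4247  0.0076] rows>= 4.969791430461882 11.39801702974214
```

View pics/scene10z.png

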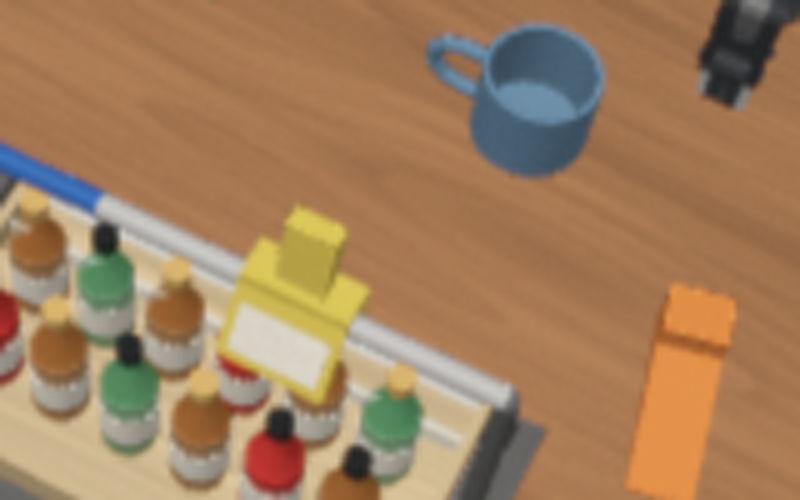

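View pics/top10z.png

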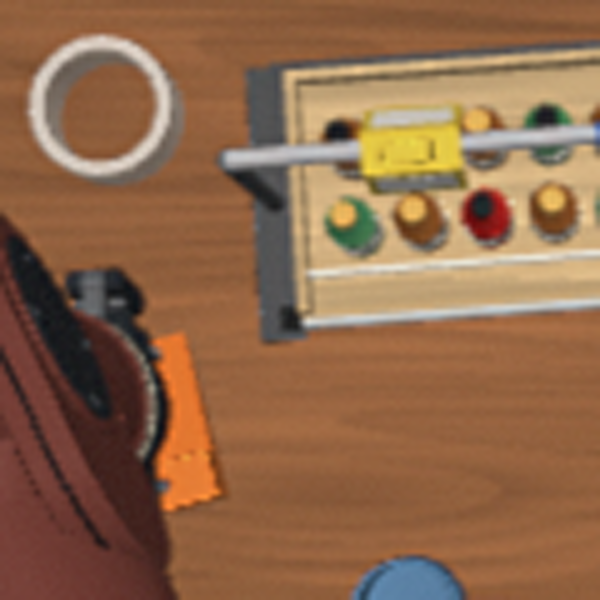

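Run:
```python
from h import *
c,s=np.cos(.308),np.sin(.308);R=np.array([[c,-s],[s,c]])
for u in [(213,234),(213,245)]:
    X=onz('top',u,.004); print(X, R.T@(X[:2]-[.459,.2554]))
print(state()['joint_positions'].round(2))
```

```text
[0.44669493 0.32182172 0.004     ] [0.00840995 0.06702635]
[0.41146193 0.32111659 0.004     ] [-0.02537881  0.07703541]
[-1.14  0.06  0.66  1.67 -0.04  1.42 -0.4 ]
```

servo_tool(
  commands=[-4,10,4,0,-0.12,0,-8,30,8,0,-0.24,0,-12,60,12,0,-0.36,0,-16,90,16,0,-0.48,0,-20,120,20,0,-0.6,0],
)

```text
time_s: 14.93
position: [0.4682, 0.2432, 0.2026]
orientation: [-1.503, -0.538, 0.525]
wrist_force: [-0.1, 0.9, -0.7]
width: 0.698
```

servo_tool(
  commands=[0,10,0,0,-0.12,0,0,20,0,0,-0.24,0,0,30,0,0,-0.36,0,0,40,0,0,-0.48,0,0,50,0,0,-0.6,0],
)

```text
time_s: 15.35
position: [0.4699, 0.2425, 0.1527]
orientation: [-1.333, -1.003, 0.987]
wrist_force: [0.2, 0.5, 0.4]
width: 0.697
```

```bash
python3 g.py .459 .2554 .12 1.879
```

```text
t 15.35 pos [0.4699 0.2425 0.1527] yaw 1.2836 F [0.2 0.5 0.4] w 0.697
shift mm [ 9.1 32.6 14.3] turn [ 0.0085 -0.5954  0.0044] rows>= 0.8817301641671719 4.764004294868819
```

servo_tool(
  commands=[3,6,3,0,-0.12,0,6,12,6,0,-0.24,0,9,20,10,0,-0.36,0,9,28,14,0,-0.48,0,9,32,14,0.008,-0.595,0.004],
)

```text
time_s: 15.77
position: [0.4594, 0.2545, 0.1202]
orientation: [-1.045, -1.436, 1.436]
wrist_force: [0.0, 1.1, 0.2]
width: 0.701
```

servo_tool(
  commands=[0,0,0,0,0,0,0,0,0,0,0,0],
)

```text
time_s: 15.93
position: [0.4605, 0.2536, 0.1205]
orientation: [-1.048, -1.433, 1.433]
wrist_force: [0.2, 0.7, 1.4]
width: 0.7
```

```bash
python3 - <<'E'
from h import *
im=snap('scene','scene11'); k=im[170:290,377:497,::-1]; cv2.imwrite('pics/scene11z.png',cv2.resize(k,None,fx=5,fy=5,interpolation=cv2.INTER_CUBIC))
E
python3 g.py .459 .2554 .036 1.879
```

```text
t 15.98 pos [0.4605 0.2538 0.1207] yaw 1.8782 F [-0.6 -0.3 -0.2] w 0.698
shift mm [ 2.  84.7  1. ] turn [ 0.0009 -0.0008 -0.0005] rows>= 2.0318175765139994 0.010456025725132725
```

View pics/scene11z.png

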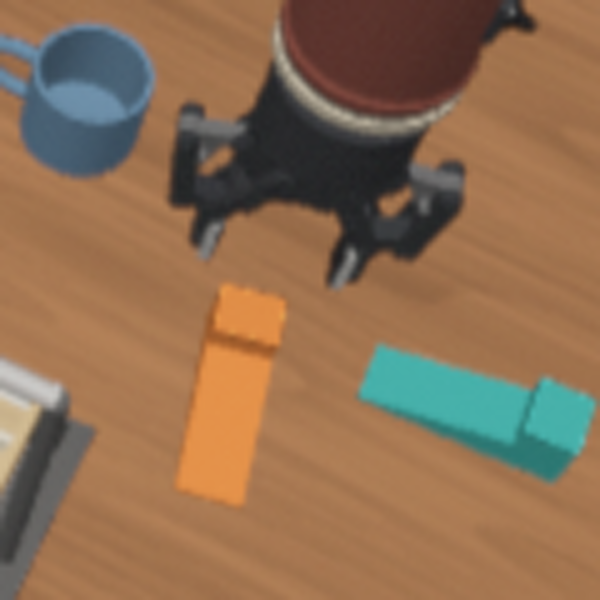

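Run:
```python
from h import *
for z in(.09,.1,.11): print((proj('scene',np.array([.4605,.2538,z]))-[377,170])*5)
print((proj('scene',np.array([.459,.2554,.044]))-[377,170])*5)
```

```text
[263.07012471 264.30998941]
[267.68463612 254.83251823]
[272.3723847  245.20428564]
[246.62289038 305.44465987]
```

servo_tool(
  commands=[1,22,1,0,0,0,2,44,1,0,0,0,2,64,1,0,0,0,2,80,1,0,0,0,2,85,1,0,0,0],
)

```text
time_s: 16.4
position: [0.4585, 0.2545, 0.0341]
orientation: [-1.051, -1.428, 1.431]
wrist_force: [-1.5, -0.5, -0.2]
width: 0.702
```

servo_tool(
  commands=[0,0,0,0,0,0,0,0,0,0,0,0,0,0,0,0,0,0,0,0,0,0,0,0,0,0,0,0,0,0],
  gripper=1,
  force=60,
)

```text
time_s: 16.82
position: [0.459, 0.2548, 0.0349]
orientation: [-1.051, -1.429, 1.43]
wrist_force: [0.1, -0.7, 2.3]
width: 0.415
```

```bash
python3 g.py .459 .2554 .036 1.879
```

```text
t 16.82 pos [0.459  0.2548 0.0349] yaw 1.8741 F [ 0.1 -0.7  2.3] w 0.415
shift mm [ 0.5 -1.1 -0.2] turn [ 0.0003 -0.0049 -0.0011] rows>= 0.029906927899201727 0.03988407784176698
```

Run:
```python
from h import *
for u,z in [((277,257),.06),((277,247),.06),((266,257),.06),((298,257),.04)]: print('mug',onz('top',u,z))
D=np.array([.6498,.0475,.0721]);c,s=np.cos(D[2]),np.sin(D[2]);R=np.array([[c,-s],[s,c]])
for y in(0,.03,.06,.08): print(y,D[:2]+R@[-.19,y],D[:2]+R@[-.135,y])
for n in('top0',):
    im=cv2.imread('pics/top0.png')
```

```text
mug [0.37676011 0.11019398 0.06      ]
mug [0.40736468 0.11045539 0.06      ]
mug [0.37668479 0.14405364 0.06      ]
mug [0.37579804 0.04634611 0.04      ]
0 [0.46029364 0.03381287] [0.51515074 0.03777493]
0.03 [0.45813251 0.06373492] [0.51298961 0.06769699]
0.06 [0.45597138 0.09365698] [0.51082849 0.09761905]
0.08 [0.45453063 0.11360502] [0.50938774 0.11756708]
```

servo_tool(
  commands=[0,-6,0,0,0,0,0,-15,0,0,0,0,0,-25,0,0,0,0,0,-35,0,0,0,0,0,-45,0,0,0,0],
  force=70,
)

```text
time_s: 17.23
position: [0.4592, 0.255, 0.0814]
orientation: [-1.051, -1.43, 1.429]
wrist_force: [0.9, -0.3, -1.9]
width: 0.413
```

```bash
python3 - <<'E'
from h import *
im=snap('scene','scene12'); k=im[170:290,377:497,::-1]; cv2.imwrite('pics/scene12z.png',cv2.resize(k,None,fx=5,fy=5,interpolation=cv2.INTER_CUBIC))
E
python3 g.py .4453 .0327 .08 1.643
```

```text
t 17.28 pos [0.4601 0.2556 0.0832] yaw 1.8739 F [0.6 1.3 0.1] w 0.407
shift mm [-208.3    2.8   80.7] turn [0.0033 0.2309 0.0007] rows>= 5.3575244845815355 1.8477796521242318
```

View pics/scene12z.png

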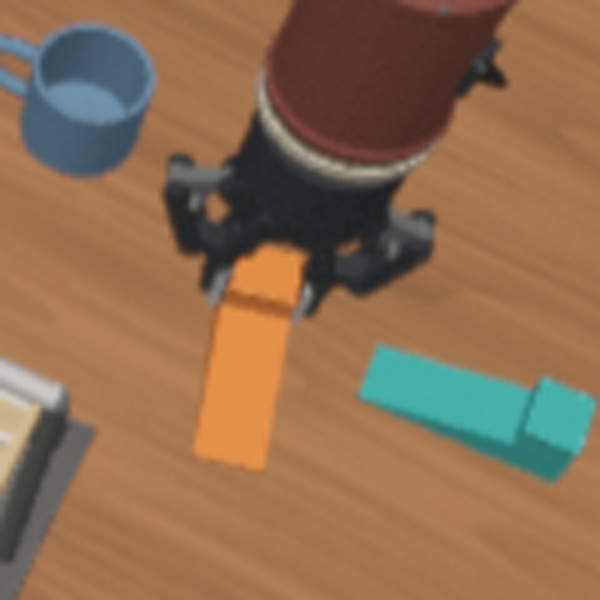

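servo_tool(
  commands=[-30,-10,11,0,0.04,0,-65,-15,25,0,0.08,0,-100,-15,39,0,0.12,0,-137,-15,53,0,0.16,0,-172,-15,66,0,0.2,0],
)

```text
time_s: 17.7
position: [0.448, 0.07, 0.0984]
orientation: [-1.161, -1.287, 1.28]
wrist_force: [1.2, -0.9, -1.2]
width: 0.414
```

```bash
python3 g.py .4453 .0327 .08 1.643
```

```text
t 17.7 pos [0.448  0.07   0.0984] yaw 1.6721 F [ 1.2 -0.9 -1.2] w 0.414
shift mm [-36.8  18.3   6.6] turn [0.004  0.0291 0.0019] rows>= 0.9991830642443659 0.23561920375501091
```

servo_tool(
  commands=[-15,4,3,0,0.01,0,-28,15,6,0,0.02,0,-37,25,7,0.004,0.029,0.002,-37,35,7,0.004,0.029,0.002,-37,40,7,0.004,0.029,0.002],
)

```text
time_s: 18.12
position: [0.4447, 0.0327, 0.0574]
orientation: [-1.174, -1.262, 1.262]
wrist_force: [-0.2, 0.4, -1.0]
width: 0.411
```

servo_tool(
  commands=[0,0,0,0,0,0,0,0,0,0,0,0],
)

```text
time_s: 18.28
position: [0.4445, 0.0335, 0.0572]
orientation: [-1.173, -1.262, 1.264]
wrist_force: [-0.5, -0.7, -2.2]
width: 0.413
```

```bash
python3 - <<'E'
from h import *
im=snap('scene','scene13'); k=im[160:280,290:450,::-1]; cv2.imwrite('pics/scene13z.png',cv2.resize(k,None,fx=5,fy=5,interpolation=cv2.INTER_CUBIC))
im=snap('top','top13'); k=im[150:270,240:400,::-1]; cv2.imwrite('pics/top13z.png',cv2.resize(k,None,fx=5,fy=5,interpolation=cv2.INTER_CUBIC))
E
python3 g.py .4453 .0327 .0355 1.643
```

```text
t 18.38 pos [0.445  0.0334 0.0577] yaw 1.6441 F [-0.6  0.  -1. ] w 0.416
shift mm [-0.7 22.2 -0.3] turn [-0.0003  0.0011 -0.    ] rows>= 0.5333772091764242 0.009379392605777942
```

View pics/scene13z.png

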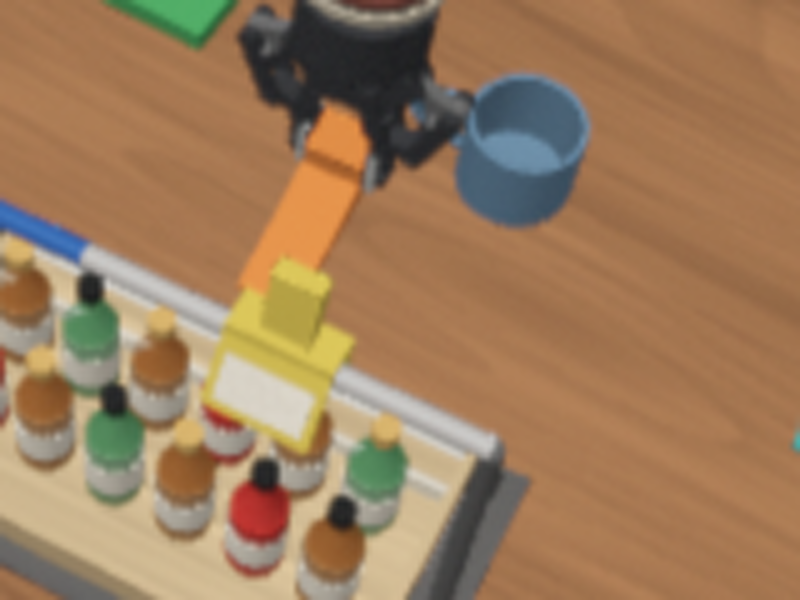

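View pics/top13z.png

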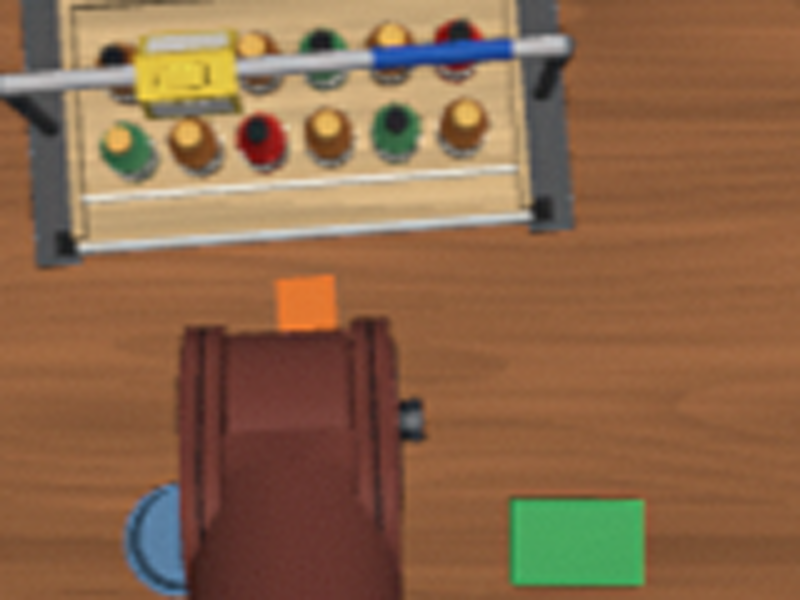

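servo_tool(
  commands=[-1,8,0,0,0,0,-1,15,0,0,0,0,-1,20,0,0,0,0,-1,21.5,0,0,0,0,-1,21.5,0,0,0,0],
)

```text
time_s: 18.8
position: [0.4445, 0.0322, 0.0355]
orientation: [-1.173, -1.261, 1.264]
wrist_force: [0.0, 0.0, -0.6]
width: 0.411
```

servo_tool(
  commands=[0,0.5,0,0,0,0,0,1,0,0,0,0,0,1,0,0,0,0],
)

```text
time_s: 19.05
position: [0.4446, 0.0321, 0.0349]
orientation: [-1.173, -1.261, 1.264]
wrist_force: [-2.7, -0.8, 3.1]
width: 0.411
```

```bash
python3 - <<'E'
from h import *
im=snap('top','top14'); k=im[180:240,270:340,::-1]; cv2.imwrite('pics/top14z.png',cv2.resize(k,None,fx=10,fy=10,interpolation=cv2.INTER_CUBIC))
E
python3 g.py .4603 .0338 .0355 1.643
```

```text
t 19.1 pos [0.4446 0.0321 0.0349] yaw 1.6439 F [-1.4 -1.1  5.2] w 0.41
shift mm [  0.5  -0.6 -15.7] turn [-0.0016  0.0009 -0.0005] rows>= 0.3779478673404595 0.01494195776861019
```

View pics/top14z.png

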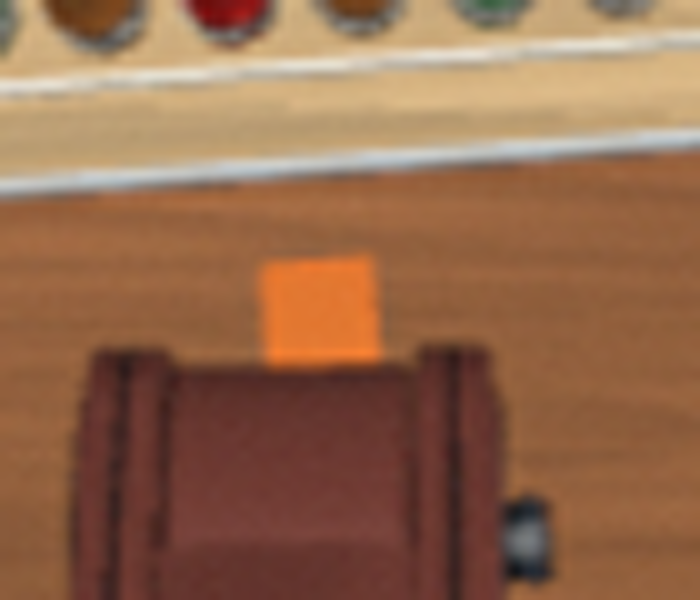

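Run:
```python
from h import *
D=np.array([.6498,.0475,.0721]);c,s=np.cos(D[2]),np.sin(D[2]);R=np.array([[c,-s],[s,c]])
f=lambda u:[(u[0]+.5)/10-.5+270,(u[1]+.5)/10-.5+180]
for n,u,z in(('tipL',(261,264),.003),('tipR',(374,256),.003),('barL',(20,186),.013),('barM',(318,164),.013),('barR',(690,138),.013)):
    X=onz('top',f(u),z); print(n,X.round(4),(R.T@(X[:2]-D[:2])).round(4))
X=np.array([.4446,.0321]);print('tcp local',R.T@(X-D[:2]))
```

```text
tipL [0.5377 0.0562 0.003 ] [-0.1111  0.0167]
tipR [0.5404 0.0196 0.003 ] [-0.1111 -0.0199]
barL [0.5621 0.1334 0.013 ] [-0.0813  0.092 ]
barM [0.5694 0.0376 0.013 ] [-0.0809 -0.0041]
barR [ 0.578  -0.0822  0.013 ] [-0.0809 -0.1242]
tcp local [-0.20577625 -0.00057788]
```

servo_tool(
  commands=[0,-0.3,-6,0,0,0,0,-0.3,-16,0,0,0,0,-0.3,-27,0,0,0,0,-0.3,-36,0,0,0,0,-0.3,-40,0,0,0],
)

```text
time_s: 19.52
position: [0.4866, 0.0352, 0.0352]
orientation: [-1.174, -1.262, 1.264]
wrist_force: [-0.5, 0.8, -1.1]
width: 0.412
```

servo_tool(
  commands=[0,0,0,0,0,0,0,0,0,0,0,0],
)

```text
time_s: 19.68
position: [0.4869, 0.035, 0.035]
orientation: [-1.175, -1.262, 1.264]
wrist_force: [-0.6, -0.5, -1.9]
width: 0.411
```

```bash
python3 g.py .515 .0378 .0349 1.643
```

```text
t 19.68 pos [0.4869 0.035  0.035 ] yaw 1.644 F [-0.6 -0.5 -1.9] w 0.411
shift mm [  0.7   0.1 -28.2] turn [-0.0005  0.001  -0.0017] rows>= 0.6760296823870168 0.016446938425774375
```

servo_tool(
  commands=[0,0.2,-3,0,0,0,0,0.2,-6,0,0,0,0,0.2,-6,0,0,0],
)

```text
time_s: 19.93
position: [0.4931, 0.0355, 0.0349]
orientation: [-1.175, -1.262, 1.264]
wrist_force: [1.8, 0.5, 2.8]
width: 0.41
```

servo_tool(
  commands=[0,0.2,-2,0,0,0,0,0.2,-4,0,0,0,0,0.2,-4,0,0,0],
)

```text
time_s: 20.18
position: [0.4949, 0.0356, 0.0349]
orientation: [-1.171, -1.259, 1.266]
wrist_force: [-13.9, -0.9, 19.2]
width: 0.405
```

servo_tool(
  commands=[0,0,-2,0,0,0,0,0,-4,0,0,0,0,0,-4,0,0,0],
)

```text
time_s: 20.43
position: [0.4963, 0.0357, 0.0349]
orientation: [-1.166, -1.255, 1.267]
wrist_force: [-15.6, -0.3, 20.9]
width: 0.411
```

```bash
python3 g.py .515 .0378 .0349 1.643
```

```text
t 20.43 pos [0.4963 0.0357 0.0349] yaw 1.6433 F [-15.6  -0.3  20.9] w 0.411
shift mm [  0.8  -0.2 -18.8] turn [-0.0105  0.0003  0.0005] rows>= 0.4508216195386382 0.08449454962962306
```

servo_tool(
  commands=[0,-0.5,-2,-0.01,0,0,0,-0.5,-4,-0.01,0,0,0,-0.5,-5,-0.01,0,0,0,-0.5,-5,-0.01,0,0],
)

```text
time_s: 20.77
position: [0.4987, 0.0358, 0.0349]
orientation: [-1.169, -1.258, 1.264]
wrist_force: [-11.7, -1.1, 11.8]
width: 0.408
```

```bash
python3 - <<'E'
from h import *
im=snap('top','top15'); k=im[150:230,240:350,::-1]; cv2.imwrite('pics/top15z.png',cv2.resize(k,None,fx=7,fy=7,interpolation=cv2.INTER_CUBIC))
E
python3 g.py .515 .0378 .0349 1.643
```

```text
t 20.82 pos [0.4987 0.0358 0.0349] yaw 1.643 F [-11.7  -0.   10.5] w 0.41
shift mm [  0.9  -0.1 -16.4] turn [-0.0057  0.      0.001 ] rows>= 0.3942317746099778 0.04630002935397185
```

View pics/top15z.png

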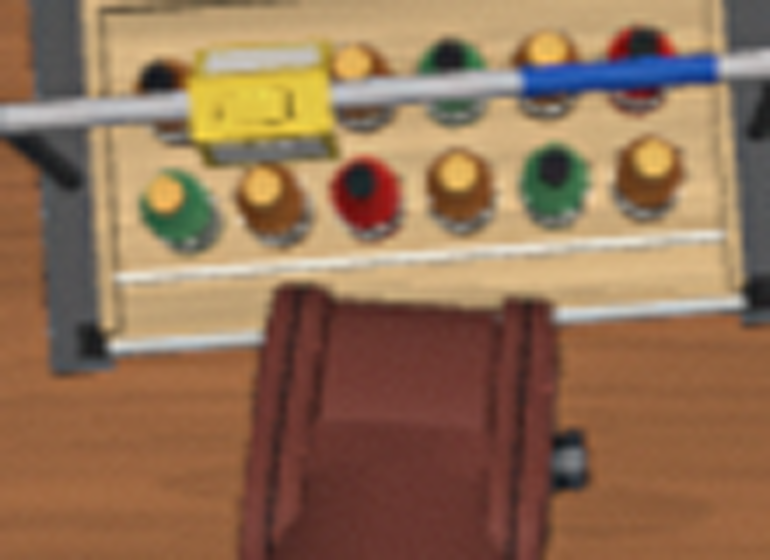

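servo_tool(
  commands=[0,-0.5,-3,-0.008,0,0,0,-0.5,-6,-0.008,0,0,0,-0.5,-8,-0.008,0,0,0,-0.5,-8,-0.008,0,0],
)

```text
time_s: 21.15
position: [0.5042, 0.0361, 0.0349]
orientation: [-1.171, -1.261, 1.262]
wrist_force: [-11.0, 0.2, 10.5]
width: 0.41
```

```bash
python3 g.py .515 .0378 .0349 1.643
```

```text
t 21.15 pos [0.5042 0.0361 0.0349] yaw 1.6428 F [-11.    0.2  10.5] w 0.41
shift mm [  0.9  -0.  -10.9] turn [-0.0027 -0.0002  0.0016] rows>= 0.2622943965417439 0.025203644296433934
```

servo_tool(
  commands=[0,-0.3,-3,-0.005,0,0,0,-0.3,-6,-0.005,0,0,0,-0.3,-8,-0.005,0,0,0,-0.3,-8,-0.005,0,0],
)

```text
time_s: 21.48
position: [0.5098, 0.0364, 0.0349]
orientation: [-1.171, -1.261, 1.262]
wrist_force: [-11.6, -0.6, 13.4]
width: 0.411
```

```bash
python3 - <<'E'
from h import *
im=snap('scene','scene16'); k=im[170:310,240:420,::-1]; cv2.imwrite('pics/scene16z.png',cv2.resize(k,None,fx=4.2,fy=4.2,interpolation=cv2.INTER_CUBIC))
im=snap('top','top16')
E
python3 g.py .515 .0378 .0349 1.643
```

```text
t 21.58 pos [0.5098 0.0364 0.0349] yaw 1.6427 F [-10.5   0.1  12.3] w 0.407
shift mm [ 1.   0.  -5.3] turn [-0.0025 -0.0003  0.0021] rows>= 0.12933922349065952 0.026111040887096117
```

View pics/scene16z.png

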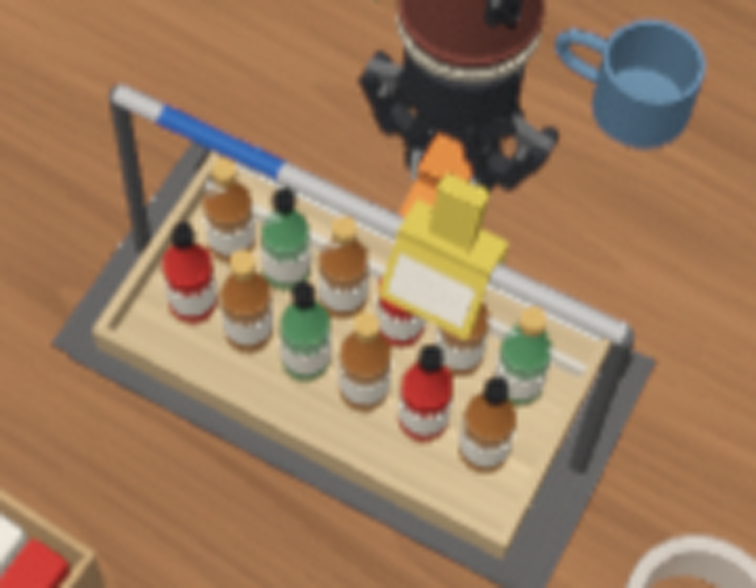

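servo_tool(
  commands=[0.5,-0.4,-3,-0.005,0,0,0.5,-0.4,-5,-0.005,0,0,0.5,-0.4,-7.5,-0.005,0,0,0.5,-0.4,-7.5,-0.005,0,0],
)

```text
time_s: 21.92
position: [0.5149, 0.0371, 0.0349]
orientation: [-1.171, -1.261, 1.261]
wrist_force: [-10.3, -0.5, 11.1]
width: 0.412
```

```bash
cat > flow.py <<'E'
from h import *
import sys
from scipy.optimize import least_squares
D=np.array([.6498,.0475,.0721]);c,s=np.cos(D[2]),np.sin(D[2]);R=np.array([[c,-s],[s,c]])
new,ref,cam=sys.argv[1:4]
snap(cam,new) if len(sys.argv)>4 else None
a=cv2.imread(f'pics/{ref}.png',0);b=cv2.imread(f'pics/{new}.png',0)
# points: local (x,y,z) on tray / fixed for control
def W(L): return np.array([*(D[:2]+R@np.array(L[:2])),L[2]])
def rot(L,q): # hinge at x=+.08,z~.012
    x,z=L[0]-.08,L[2]-.012; return (.08+x*np.cos(q)+z*np.sin(q), L[1], .012-x*np.sin(q)+z*np.cos(q))
rows=[]
pts=np.float32(cv2.goodFeaturesToTrack(a,400,.01,3)).reshape(-1,2)
p2,st,e=cv2.calcOpticalFlowPyrLK(a,b,pts[:,None],None,winSize=(11,11),maxLevel=1,criteria=(3,50,.001))
p2=p2[:,0]; st=st[:,0]>0; e=e[:,0]
for lab,z,box in(('caps',.11,(-.05,.03,-.13,.13)),('runner',.006,None)):
    out=[]
    for u,v,k,er in zip(pts,p2,st,e):
        if not k or er>8: continue
        X=onz(cam,u,z)[:2]; l=R.T@(X-D[:2])
        if lab=='caps' and not(-.05<l[0]<.045 and abs(l[1])<.14): continue
        if lab=='runner' and not(abs(l[0])<.095 and .15<abs(l[1])<.18): continue
        d=v-u
        if np.linalg.norm(d)>4: continue
        # predicted flow per rad
        q=.02; L=(*l,z); g=(proj(cam,W(rot(L,q)))-proj(cam,W(L)))/q
        out.append((d@g/(g@g),d[0],d[1],l[0],l[1]))
    out=np.array(out)
    if len(out): print(lab,len(out),'median rad',np.median(out[:,0]).round(4),'lift mm',(np.median(out[:,0])*160).round(2),'iqr',(np.percentile(out[:,0],[25,75])*160).round(2),'flow',np.median(out[:,1:3],0).round(2))
E
python3 - <<'E'
from h import *
snap('scene','scene17');snap('top','top17')
E
for x in 13 16 17; do echo $x; python3 flow.py scene$x scene10 scene; python3 flow.py top$x top10 top; done
python3 g.py .515 .0378 .0349 1.643
```

```text
13
caps 65 median rad 0.0 lift mm 0.0 iqr [-0.01  0.03] flow [0. 0.]
runner 5 median rad -0.0003 lift mm -0.05 iqr [-0.09 -0.01] flow [-0.01  0.01]
caps 59 median rad 0.0003 lift mm 0.04 iqr [-0.04  0.13] flow [-0.   -0.01]
runner 11 median rad -0.0135 lift mm -2.16 iqr [-3.79 -1.04] flow [-0.02 -0.  ]
16
caps 60 median rad 0.01 lift mm 1.6 iqr [0.48 2.38] flow [-0.26  0.05]
runner 5 median rad -0.0002 lift mm -0.02 iqr [-0.31  0.43] flow [-0.08  0.01]
caps 47 median rad 0.0054 lift mm 0.86 iqr [0.37 1.96] flow [-0.03 -0.18]
runner 11 median rad 0.007 lift mm 1.12 iqr [-0.14  2.19] flow [ 0. -0.]
17
caps 48 median rad 0.011 lift mm 1.75 iqr [0.48 2.77] flow [-0.32 -0.01]
runner 5 median rad -0.0002 lift mm -0.03 iqr [-0.21  0.42] flow [-0.16  0.  ]
caps 30 median rad 0.0048 lift mm 0.76 iqr [0.27 2.57] flow [-0.04 -0.17]
runner 11 median rad 0.0126 lift mm 2.02 iqr [1.12 3.99] flow [0. 0.]
t 22.02 pos [0.5149 0.0371 0.0349] yaw 1.6424 F [-9.4 -1.1  9.4] w 0.409
shift mm [ 0.7  0.  -0.2] turn [-0.0021 -0.0006  0.0025] rows>= 0.017106562649095765 0.026188485787600656
```

```bash
cat > flow2.py <<'E'
from h import *
import sys
D=np.array([.6498,.0475,.0721]);c,s=np.cos(D[2]),np.sin(D[2]);R=np.array([[c,-s],[s,c]])
new,ref,cam=sys.argv[1:4]
a=cv2.imread(f'pics/{ref}.png').astype(np.float32);b=cv2.imread(f'pics/{new}.png').astype(np.float32)
def W(L): return np.array([*(D[:2]+R@np.array(L[:2])),L[2]])
def rot(L,q):
    x,z=L[0]-.08,L[2]-.012; return (.08+x*np.cos(q)+z*np.sin(q), L[1], .012-x*np.sin(q)+z*np.cos(q))
for name,x,z,ys in(('frontcap',-.025,.108,np.arange(-.11,.12,.044)),('backcap',.025,.108,np.arange(-.11,.12,.044)),('bar',-.08,.012,np.array([-.12,-.09,.09,.12])),('ledge',-.055,.03,np.array([-.12,-.09,.09,.12])),('rail',0,.195,np.array([-.09,-.03]))):
    o=[]
    for y in ys:
        L=(x,y,z); u=proj(cam,W(L)); q=.03; d1=proj(cam,W(rot(L,q)))-u
        w=4; p=cv2.getRectSubPix(a,(2*w+1,2*w+1),tuple(map(float,u)))
        best=[]
        qs=np.arange(-.03,.08,.001)
        for k in qs:
            v=proj(cam,W(rot(L,k))); r=cv2.getRectSubPix(b,(2*w+1,2*w+1),tuple(map(float,v))); best.append(((r-p)**2).mean())
        i=int(np.argmin(best)); o.append((round(qs[i]*160,2),round(best[i]),round(best[30])))
    print(cam,name,'px/mm',(np.linalg.norm(d1)/(q*160)).round(2),o)
E
for x in 13 16 17; do echo $x; for c in scene top; do python3 flow2.py $c$x ${c}10 $c; done; done
```

```text
13
scene frontcap px/mm 0.11 [(np.float64(0.0), 0, 0), (np.float64(0.0), 0, 0), (np.float64(0.0), 0, 0), (np.float64(0.0), 0, 0), (np.float64(0.0), 0, 0), (np.float64(0.0), 0, 0)]
scene backcap px/mm 0.17 [(np.float64(0.0), 1, 1), (np.float64(0.0), 0, 0), (np.float64(0.0), 1, 1), (np.float64(0.0), 0, 0), (np.float64(0.0), 1, 1), (np.float64(0.0), 0, 0)]
scene bar px/mm 0.16 [(np.float64(0.0), 0, 0), (np.float64(0.0), 0, 0), (np.float64(0.0), 0, 0), (np.float64(0.0), 0, 0)]
scene ledge px/mm 0.1 [(np.float64(0.0), 0, 0), (np.float64(0.0), 0, 0), (np.float64(0.0), 0, 0), (np.float64(0.0), 0, 0)]
scene rail px/mm 0.36 [(np.float64(0.0), 0, 0), (np.float64(0.0), 0, 0)]
top frontcap px/mm 0.23 [(np.float64(0.16), 8, 8), (np.float64(0.16), 5, 6), (np.float64(0.16), 7, 9), (np.float64(0.16), 4, 5), (np.float64(0.0), 7, 7), (np.float64(0.16), 9, 10)]
top backcap px/mm 0.22 [(np.float64(0.16), 7, 9), (np.float64(0.16), 8, 9), (np.float64(0.0), 9, 9), (np.float64(0.16), 11, 11), (np.float64(0.0), 12, 12), (np.float64(0.0), 10, 10)]
top bar px/mm 0.05 [(np.float64(1.12), 9, 10), (np.float64(0.8
[... 2548 characters left out ...]
8), 82, 447), (np.float64(3.36), 53, 337), (np.float64(4.48), 89, 505), (np.float64(3.84), 101, 539), (np.float64(3.84), 177, 485), (np.float64(4.8), 49, 494)]
top backcap px/mm 0.22 [(np.float64(1.92), 284, 474), (np.float64(1.76), 222, 342), (np.float64(1.6), 234, 399), (np.float64(1.28), 244, 276), (np.float64(0.0), 4, 4), (np.float64(1.76), 236, 422)]
top bar px/mm 0.05 [(np.float64(7.68), 17, 35), (np.float64(5.12), 17, 41), (np.float64(9.92), 196, 339), (np.float64(3.52), 10, 19)]
top ledge px/mm 0.07 [(np.float64(3.36), 29, 66), (np.float64(2.08), 21, 33), (np.float64(3.52), 32, 66), (np.float64(5.92), 31, 73)]
top rail px/mm 0.43 [(np.float64(0.0), 58, 58), (np.float64(0.0), 55, 55)]
```

```bash
python3 f6.py top17 scene17 | grep yel; python3 g.py .515 .0378 .0349 1.643
python3 - <<'E'
from h import *
a=cv2.imread('pics/scene0.png');b=snap('scene','scene18')[:,:,::-1]
d=cv2.absdiff(a,np.ascontiguousarray(b)).max(2); cv2.imwrite('pics/final.png',np.ascontiguousarray(b)); cv2.imwrite('pics/diff.png',(d>40).astype(np.uint8)*255)
E
```

```text
top yel (np.float64(0.02650000000000003), np.float64(0.08200000000000009), np.float64(0.05425000000000006))
top yel+x (np.float64(0.01200000000000002), np.float64(0.08200000000000009), np.float64(0.047000000000000056))
top yel-x (np.float64(0.02700000000000003), np.float64(0.08150000000000009), np.float64(0.05425000000000006))
scene yel (np.float64(0.029000000000000033), np.float64(0.08400000000000009), np.float64(0.056500000000000064))
scene yel+x (np.float64(0.030000000000000034), np.float64(0.08350000000000009), np.float64(0.056750000000000064))
scene yel-x (np.float64(0.02650000000000003), np.float64(0.08500000000000009), np.float64(0.05575000000000006))
t 22.02 pos [0.5149 0.0371 0.0349] yaw 1.6424 F [-9.4 -1.1  9.4] w 0.409
shift mm [ 0.7  0.  -0.2] turn [-0.0021 -0.0006  0.0025] rows>= 0.017106562649095765 0.026188485787600656
```

View pics/final.png

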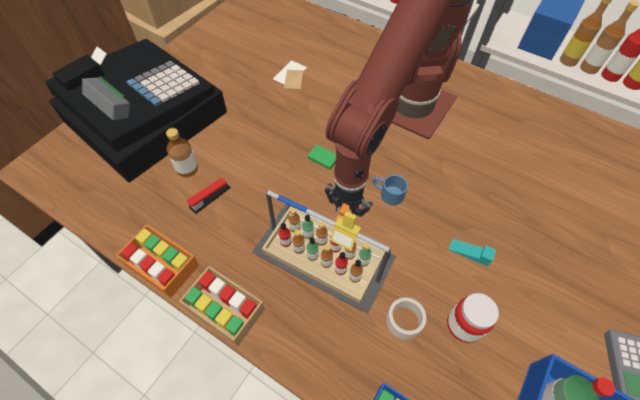

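View pics/diff.png

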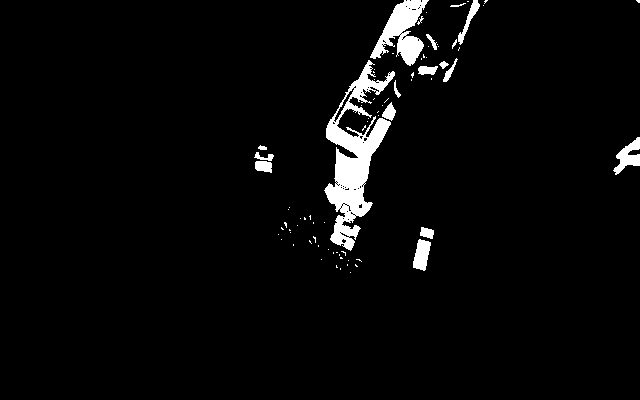

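```bash
python3 -c "
from rig import job; print(job.close_job())"
```

```text
the job is handed in; nothing more can be done
None
```

The job is handed in at about 22 s of robot time. The saddle is released at the red mark, and the wedge is still gripped under the front bar, holding the tray up.

**Saddle:** I hooked it over the blue section and slid it to the mark. The first release was about 4 mm short, so I re-gripped it, slid it another 4 mm and let go again. The final pictures put it 0.3 mm (top camera) and 1 mm (scene camera) from the mark's centre. The cameras disagree by about that much, so I take it as centred to within about 1.5 mm.

**Wedge:** I set it flat on the counter and pushed it in thin end first, near the bar's middle. It moved about 20 mm past first contact, which should lift the bar about 5.1 mm. My direct check from the pictures scattered widely, from about 0 to 10 mm. Its cleanest matches gave 4.8–5.3 mm, so the 5 mm lift rests mostly on the wedge travel.

**Last checks:**
- The wrist force was steady at about 9 N back and 9 N up, and the grip height matched the wedge sitting flat.
- By the measured hand position, the fingertips were about 40 mm clear of the front bar.
- In a before/after scene picture only the arm, saddle, wedge and tray had changed; the bystanders and the turquoise look-alike had not moved.

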